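# Turn the serving board over and read its tag

### The job

Clear everything lying on the serving board into the plywood tray. Then slide the board out some 4 cm past an edge of its stand so that you can get under it, turn it over, and lay it back flat, square and in the middle of the stand. Then book the board in: with the reader held level, its window straight above the tag and about 10 cm away, read first the bar-code tag now on top of the board and then the one on the metal plate on the bench, steady for two seconds over each and not touching the board, and put the reader back flat in the middle of its charging pad; do not drop the board off the stand or disturb the oil jar, the cup of nails or the glue pot.

Things in the scene. Friction and masses are not known exactly. Their poses are not given: they have to be found in the camera images.
- stand: fixed wooden stand, 280 (x) x 190 (y) x 80 mm high: a 30 mm thick top on two runners along x that are set in 25 mm from its long edges, the bench free all round; origin at the centre of its foot, z up, flat top at z +80 mm
- board: pale serving board with two dark stripes, 260 (x) x 150 (y) x 12 mm, 0.32 kg, loose, too wide to span; origin at the centre of the face that is DOWN at the start, z from there through the 12 mm thickness (up at the start, down once turned over); starts in the middle of the stand, long sides along the stand's
- tag (a point): centre of the white 56 x 36 mm bar-code tag on the board's face that is down at the start, at board x +70, y +20, z 0 mm; axes as the board's
- billet: split beech billet, a plain wood block 100 x 44 x 46 mm high, about 0.2 kg; origin at the centre of its underside, z up; its long side lies at -1.42 rad in its own xy plane (from its x axis towards its y axis). May be absent
- brush: bench brush with a wooden back 120 x 46 mm, 39 mm high in all: bristles (37 mm wide) up to 21 mm, back from 21 to 39 mm; about 0.1 kg; origin at the centre of its underside, z up; its long side lies at -0.14 rad in its own xy plane. May be absent
- wedge: ash wedge, 100 x 32 mm with upright sides, 28 mm high at one end and 6 mm at the other; 0.04 kg; origin at the centre of its underside, z up; its long side lies at -0.52 rad in its own xy plane, the thin end being in that direction. May be absent
- tray: open plywood tray, 270 (x) x 210 (y) x 45 mm, walls and floor 6 mm thick, 0.9 kg, standing loose on the bench; origin at the centre of its underside, z up
- reader: hand-held code reader, 0.18 kg: grey body 150 (x) x 42 (y) x 36 mm high with a wider black nose (50 mm wide, 40 mm high) over x +46 to +86 mm; grip the body across y at x -35 to +30 mm; origin at the centre of the body's underside, z up; it starts lying on the pad
- window (a point): centre of the reader's window, on the underside of the nose at reader x +64, y 0, z +2 mm, looking straight down along the reader's -z; axes as the reader's
- place_tag (a point): centre of the white 56 x 36 mm bar-code tag on the small metal plate (84 (x) x 42 (y) x 4 mm) screwed flat to the bench between stand and pad; z up, x along the plate
- pad: fixed black rubber charging pad, 200 (x) x 100 (y) x 5 mm; origin at the centre of its underside, z up
- oil_jar: bystander: brown clay jar with a cork, 65 mm across, 117 mm high, loose, at the back in the middle; leave alone
- nail_cup: bystander: pale cup of nails, 70 mm across, 62 mm high, loose, at the back beside the vice; leave alone
- glue_pot: bystander: small dark iron pot with a side handle, 70 mm high, loose, at the back; leave alone
Not all that is in view belongs to the job. Leave any purple look-alike of the part that bears place_tag alone.

How it is judged (in metres and radians):
On the way, in this order (a step that is already met when the one before it is completed fails the run):
1. everything that lay on the board is in the tray and released (x of billet in the frame of tray between -0.13 and 0.13 m and y of billet in the frame of tray between -0.1 and 0.1 m and z of each of billet, brush, wedge in the frame of tray below 0.06 m and contact force between the fingers and billet below 0.3 N and linear speed of each of billet, brush, wedge below 0.05 m/s and x of brush in the frame of tray between -0.13 and 0.13 m and y of brush in the frame of tray between -0.1 and 0.1 m and contact force between the fingers and brush below 0.3 N and x of wedge in the frame of tray between -0.13 and 0.13 m and y of wedge in the frame of tray between -0.1 and 0.1 m and contact force between the fingers and wedge below 0.3 N), for 0.2 s.
2. the board, flat, sticks out at least 30 mm past an edge of the stand ((y of board in the frame of stand above 0.05 m or y of board in the frame of stand below -0.05 m or x of board in the frame of stand above 0.04 m or x of board in the frame of stand below -0.04 m) and angle between board's own z axis and vertical below 0.1 rad), for 0.2 s.
3. the board lies flat, other side up, square and in the middle of the stand, released (angle between board's own z axis and vertical above 3.04 rad and x of board in the frame of stand between -0.04 and 0.04 m and y of board in the frame of stand between -0.04 and 0.04 m and z of board in the frame of stand below 0.1 m and angle between the x axis of board and the x axis of stand, either way round below 0.2 rad and contact force between the fingers and board below 0.3 N and linear speed of board below 0.02 m/s), for 0.3 s.
4. the held reader's window is straight above the board's tag (20 mm either way, 15 to 150 mm above it) and steady for 1.5 s (x of tag in the frame of window between -0.02 and 0.02 m and y of tag in the frame of window between -0.02 and 0.02 m and z of tag in the frame of window between -0.15 and -0.015 m and angle between reader's own z axis and vertical below 0.25 rad and linear speed of reader below 0.03 m/s and angular speed of reader below 0.2 rad/s and contact force between the fingers and reader above 0.5 N and angle between board's own z axis and vertical above 3.04 rad), for 1.5 s.
5. then likewise above the place tag on the bench for 1.5 s (x of place_tag in the frame of window between -0.02 and 0.02 m and y of place_tag in the frame of window between -0.02 and 0.02 m and z of place_tag in the frame of window between -0.15 and -0.015 m and angle between reader's own z axis and vertical below 0.25 rad and linear speed of reader below 0.03 m/s and angular speed of reader below 0.2 rad/s and contact force between the fingers and reader above 0.5 N and angle between board's own z axis and vertical above 3.04 rad), for 1.5 s.
At the end, for the whole second after the job is handed in: All that lay on the board is in the tray; the board lies flat tag up, centre within 40 mm each way of the stand's, within 0.2 rad of square; the reader lies flat on its pad, centre within 50 mm along and 40 mm across the pad's; all released and at rest (all of step 1 and all of step 3 and x of reader in the frame of pad between -0.05 and 0.05 m and y of reader in the frame of pad between -0.04 and 0.04 m and z of reader in the frame of pad below 0.012 m and angle between reader's own z axis and vertical below 0.1 rad and contact force between the fingers and reader below 0.3 N and linear speed of reader below 0.02 m/s); the robot touches nothing.
It fails at once if oil jar moved more than 30 mm (distance of oil_jar from where it was at the start of the episode above 0.03 m).
It fails at once if cup of nails moved more than 30 mm (distance of nail_cup from where it was at the start of the episode above 0.03 m).
It fails at once if glue pot moved more than 30 mm (distance of glue_pot from where it was at the start of the episode above 0.03 m).
It fails at once if the board dropped off the stand (height (world z) of board below 0.05 m).
It fails at once if the reader touched the board (contact force between reader and board above 1.5 N).
Of billet, brush, wedge only 2 to 3 are there at a start; the rules pass over those that are not, and their reading is None.
At some moment in a run one of tray, reader may be knocked a few centimetres aside while the robot is not near it.
It also fails if it takes over 192 s, if anything falls off the work surface, if the arm or the gripper's body presses on something with over 40 N, if the wrist force passes 120 N, or if a joint passes its speed limit or range.

### The arm

A 6-joint arm with a two-finger parallel gripper is mounted at the origin on a cart in front of the work surface, level with it; the furniture and walls round the work are solid. World frame = base frame: x ahead of the robot, y to its left, z up, the work surface at z = 0. Lengths are in mm, angles in rad, forces in N, time in s.
With the tool pointing down it reaches from about 275 to 1000 mm from the base axis. Payload 8.4 kg.
Tool frame: the origin (TCP) lies on the centre line of the jaws, within the pads' length; the fingertips stand 25 mm ahead of it and the grasp point (between the pads) lies 6 mm ahead of it; z points along the fingers, y is the line along which they close (so a half turn about z gives the same grasp; the last joint's range is limited). The gripper opens to 85 mm and grips with 20 to 120 N. Pads are 22 mm wide; open, the fingers measure 114 mm over their backs; the gripper's body (76 mm by 85 mm) begins 54 mm behind the grasp point. The pads swing forward as they close: fully open they stand 13 mm farther back than shut.
Start: joints at [-1.308, 0.353, 1.633, -0, 1.155, -0.002], TCP at [163.571, -603.218, 225.781] pointing down, gripper open.
Joint ranges: [-2.63, 2.63], [-0.92, 2.1], [0.06, 2.66], [-1.3, 4.44], [0, 2.69], [-3.02, 3.02]. Speed limits (rad/s): [2.22, 2.22, 2.79, 3.14, 3.14, 3.14].

### API

Orientations are given as [roll, pitch, yaw] about the fixed x, y, z axes, in that order (R = Rz(yaw) Ry(pitch) Rx(roll)).
In Python, from rig import r gives the robot as it stands.
- The arm moves only by the shell command python3 -m jog 'ROWS' [FORCE]. ROWS is JSON, a list of rows, each a list of 3 entries, a list of its own where there are three numbers: the turn, a rotation vector about the tool's x, y, z in rad, then the shift along the tool's x, y, z in m, then the opening, from -1 (shut) to 1 (fully open). In form: [[[rx, ry, rz], [x, y, z], gripper], ...]. A call has 1 to 12 rows; each row shifts and turns the commanded pose from where the row before left it, along the tool's axes as they then stand; what a row does not reach is not made up. A row lasts 1/10 s, in which the tool goes at most 50 mm and 8.59 degrees, less where a joint would pass 70% of its speed; a pose out of reach is approached as far as the arm can. A call with a gripper value outside its range is refused whole. The fingers move at their own pace and stop on an object; FORCE is the grip in N (left out, the last holds). Time passes only in rows, so rows that do not move let the fingers close. It gives the time, the measured TCP pose, the force, the opening and the grip force at its end, in the units of the state.
- r.sense(): the state, without advancing time (a new reading comes with each control period).
- r.grab_frame(name): name is "side" or "top"; returns the picture (384x512x3 uint8, red, green, blue); there is no depth.
- r.camera_params(name): a dict with "fx", "fy", "cx", "cy" (pixels), "rvec" (rotation vector, rad) and "tvec" (3), from world to camera coordinates, as OpenCV has them. Camera axes: x right, y down, z forward; pixel columns grow to the right and rows downward; lengths in mm; the calibration is good to about 2 mm. A picture is of the moment at which its call begins. camera_params takes no time and is no camera call.
- r.sign_off(): hands the job in; it is judged then, once.
The state is a dict: "clock": time; "qpos": joint angles; "qvel": joint speeds; "joint_efforts": joint torques, N m; "eef_pos": TCP position; "tcp_rot": TCP orientation; "contact_force": force on the tool from outside, world axes, zero at the start; "wrist_torque": the same for the moment, N m; "opening": opening from 0.0 (shut) to 1.0 (fully open); "grasp_force": force on a finger pad.
Only numpy, scipy, OpenCV 4.12 (cv2) and the standard library are available. Lean on these libraries where they do the work, as an engineer would, in place of code of your own. Each camera call takes 0.05 s, during which the arm holds its last target. There are 200 camera calls.

## Working session

There is one attempt and no reset: what is moved stays moved. The work goes in short steps, Python scripts to look and compute and a shell command to move; the robot and the scene stay as the last step left them, time stands still between calls to the robot, and variables do not carry over. Pictures are saved under pics/ and viewed, at most 14 in all, crops included, and the job is handed in when it is done.

```bash
ls; mkdir -p pics
python3 - <<'E'
from rig import r
import cv2,json
for n in("side","top"):
    im=r.grab_frame(n); cv2.imwrite(f"pics/{n}0.png",im[:,:,::-1]); print(n,r.camera_params(n))
print(r.sense())
E
```

```text
pics
side {'fx': 380.32650909316595, 'fy': 380.32650909316595, 'cx': 255.6813511126262, 'cy': 191.86093996006494, 'rvec': array([ 2.0810145 , -0.06164543,  0.05506986]), 'tvec': array([-610.37050928,  109.51477241, 1030.54886847])}
top {'fx': 347.37360485533134, 'fy': 347.37360485533134, 'cx': 256.1717207390793, 'cy': 190.06570820930662, 'rvec': array([ 2.16677189, -2.16832214,  0.13807345]), 'tvec': array([ -5.63524694, 618.3436819 , 917.90088753])}
{'clock': 0.1, 'qpos': array([-1.30842034e+00,  3.53593609e-01,  1.63408629e+00, -1.31898603e-05,
        1.15523091e+00, -2.39847496e-03]), 'qvel': array([-4.05792716e-04, -5.19524748e-04, -1.35328501e-03, -1.74110487e-05,
       -7.79989434e-04,  4.18556703e-04]), 'joint_efforts': array([ 1.37327595e-03, -6.06355476e+01, -3.42817640e+01,  1.41393512e-04,
        3.92085043e-03, -5.36505786e-05]), 'eef_pos': array([ 163.43427089, -602.77432774,  225.11623188]), 'tcp_rot': array([-3.14027447e+00,  8.89862150e-06,  2.64779804e-01]), 'contact_force': array([-0.20759302, -1.00413914, -1.00280709]), 'wrist_torque': array([-0.05670643, -0.03146214, -0.04043229]), 'grasp_force': 0.0, 'opening': 0.9968262715085409}
```

View pics/top0.png

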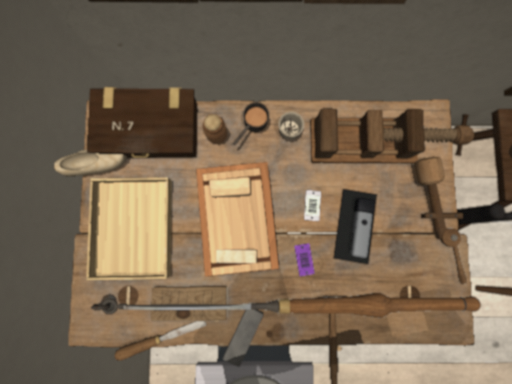

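View pics/side0.png

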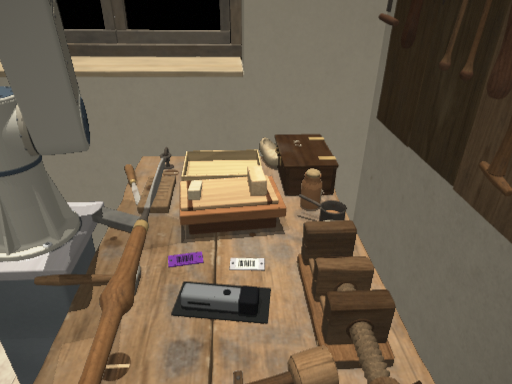

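Top view: the tray is at (130,228), the stand and board at (236,220) with two items at about (230,187) and (236,256), the place tag at (313,206) with a purple look-alike at (305,260), and the reader and pad at (357,228). I'll zoom in on the items.

```bash
cat > h.py <<'E'
import numpy as np, cv2
from rig import r
P={n:r.camera_params(n) for n in("side","top")}
def K(p): return np.array([[p['fx'],0,p['cx']],[0,p['fy'],p['cy']],[0,0,1.]])
def ray(n,uv):
    p=P[n]; R=cv2.Rodrigues(p['rvec'])[0]; c=-R.T@p['tvec']
    return c, R.T@np.linalg.solve(K(p),[uv[0],uv[1],1.])
def onz(n,uv,z):
    c,d=ray(n,uv); return c+d*(z-c[2])/d[2]
def proj(n,X):
    p=P[n]; return cv2.projectPoints(np.float64(X).reshape(-1,1,3),p['rvec'],p['tvec'],K(p),None)[0].reshape(-1,2)
def tri(a,b): # top px, side px
    M=[K(P[n])@np.c_[cv2.Rodrigues(P[n]['rvec'])[0],P[n]['tvec']] for n in("top","side")]
    X=cv2.triangulatePoints(M[0],M[1],np.float64(a),np.float64(b)).ravel(); X=X[:3]/X[3]
    e=[np.linalg.norm(proj(n,X)[0]-q) for n,q in(("top",a),("side",b))]
    return X.round(1),np.round(e,2)
E
python3 - <<'E'
from h import *
for n in P: print(n,ray(n,(256,192)))
t=cv2.imread('pics/top0.png');s=cv2.imread('pics/side0.png')
a=cv2.resize(t[155:285,185:285],None,fx=4.6,fy=4.6,interpolation=cv2.INTER_CUBIC)
b=cv2.resize(s[140:240,170:295],None,fx=6,fy=6,interpolation=cv2.INTER_CUBIC)
cv2.imwrite('pics/zt.png',a);cv2.imwrite('pics/zs.png',b)
E
```

```text
side (array([ 544.07977673, -884.02746713,  607.49423717]), array([ 0.06599644,  0.86974752, -0.48906498]))
top (array([508.59460307,   5.29876748, 982.96803461]), array([ 0.10954978, -0.01143489, -0.99393126]))
```

View pics/zt.png

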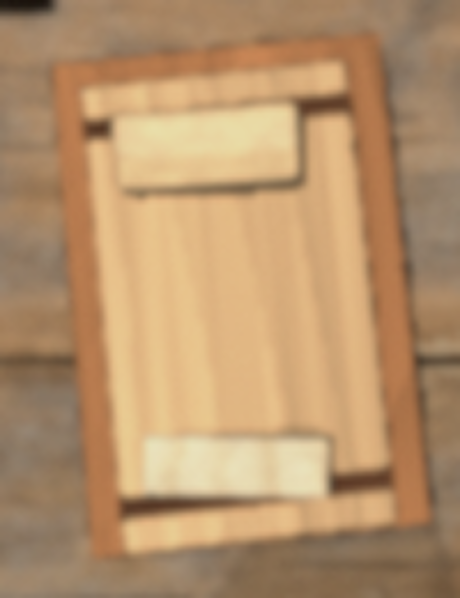

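View pics/zs.png

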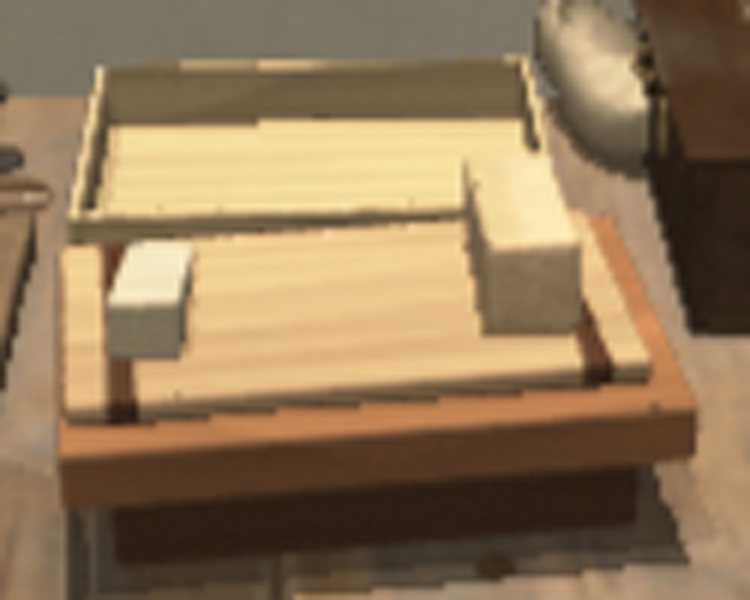

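The zooms show the billet at the far end (top face at zt (208,148), standing tall) and the wedge at the near end (zt (238,465), tall end towards the side camera, i.e. -y). There is no brush. Next I'll triangulate.

Run:
```python
from h import *
T=lambda u,v:((u+.5)/4.6+184.5,(v+.5)/4.6+154.5)
S=lambda u,v:((u+.5)/6+169.5,(v+.5)/6+139.5)
L=dict(billet=[((112,115),(540,157),),((297,103),(580,245)),((303,183),(485,250)),((122,188),(467,165))],
 wedge=[((330,437),(182,305)),((328,495),(108,303))],
 board=[((343,62),(650,373)),((393,522),(70,414))],
 stand=[((378,37),(695,408)),((430,523),(62,457))])
for k,v in L.items():
    for a,b in v: print(k,*tri(T(*a),S(*b)))
def q(pts,z): return np.array([onz('top',T(*p),z) for p in pts])
for k,z,p in(('board',92,[(82,88),(343,62),(393,522),(125,550)]),('stand',80,[(57,65),(378,37),(430,523),(93,557)]),('billet',138,[(112,115),(297,103),(303,183),(122,188)]),('wedge',110,[(145,437),(330,437),(328,495),(148,490)])):
    c=q(p,z); print(k,c.mean(0).round(1),(c[[1,2,3,0]]-c)[:,:2].round(1).tolist())
t=cv2.imread('pics/top0.png');hsv=cv2.cvtColor(t,cv2.COLOR_BGR2HSV)
def blob(n,m,box):
    M=np.zeros_like(m);x0,y0,x1,y1=box;M[y0:y1,x0:x1]=m[y0:y1,x0:x1]
    c=max(cv2.findContours(M,cv2.RETR_EXTERNAL,cv2.CHAIN_APPROX_NONE)[0],key=cv2.contourArea)
    return cv2.boxPoints(cv2.minAreaRect(c)),cv2.contourArea(c)
for k,m,box,z in(('tag',cv2.inRange(hsv,(0,0,170),(180,60,255)),(295,180,330,230),4),('pad',cv2.inRange(hsv,(0,0,0),(180,255,60)),(325,180,385,270),5),('tray',cv2.inRange(hsv,(15,40,120),(35,160,255)),(80,165,180,290),45)):
    p,a=blob('top',m,box);c=np.array([onz('top',x,z) for x in p]);print(k,a,p.round(1).tolist(),c.mean(0).round(1),(c[[1,2,3,0]]-c)[:,:2].round(1).tolist())
s=cv2.imread('pics/side0.png')
A=cv2.resize(t[180:275,290:390],(600,570),interpolation=cv2.INTER_CUBIC)
B=cv2.resize(s[245:330,160:285],(750,510),interpolation=cv2.INTER_CUBIC)
C=np.zeros((580,800,3),np.uint8)
C[:285*1,:300]=cv2.resize(A,(300,285)); C[:290,310:610]=cv2.resize(t[170:285,80:180],(300,345))[:290]
C[290:580,:426]=cv2.resize(B,(426,290))
cv2.imwrite('pics/m.png',C)
```

```text
billet [630.6 111.3 135.1] [0.87 0.62]
billet [638.9  12.3 138.3] [0.05 0.04]
billet [596.2   9.1 138.4] [0.16 0.12]
billet [593.4 105.6 134. ] [0.08 0.06]
wedge [462.6  -5.2 121.7] [0.37 0.29]
wedge [431.4  -4.2 122.8] [0.04 0.03]
board [669.9 -13.4  86.6] [0.18 0.14]
board [414.8 -40.1  88.7] [0.45 0.37]
stand [686.8 -33.7  80.1] [0.26 0.21]
stand [413.1 -61.1  80.4] [0.36 0.31]
board [534.3  46.7  92. ] [[15.0, -147.1], [-255.3, -26.8], [-14.6, 146.3], [255.0, 27.6]]
stand [540.6  45.1  80. ] [[16.4, -183.7], [-273.9, -27.5], [-17.9, 186.4], [275.4, 24.8]]
billet [615.   59.4 138. ] [[6.5, -98.6], [-43.0, -3.2], [-2.6, 96.0], [39.1, 5.9]]
wedge [446.4  44.2 110. ] [[-0.2, -99.6], [-30.7, 1.1], [2.9, 96.6], [28.1, 1.9]]
tag 425.5 [[303.5, 219.6999969482422], [305.29998779296875, 189.39999389648438], [320.79998779296875, 190.3000030517578], [319.0, 220.60000610351562]] [ 579.7 -164.8    4. ] [[85.7, -6.5], [-2.6, -44.0], [-85.7, 7.0], [2.6, 43.6]]
pad 1398.0 [[333.6000061035156, 258.6000061035156], [342.3999938964844, 189.39999389648438], [375.70001220703125, 193.6999969482422], [366.8999938964844, 262.8999938964844]] [ 520.9 -283.3    5. ] [[193.6, -30.4], [-12.1, -94.5], [-193.3, 32.5], [11.8, 92.3]]
tray 11027.0 [[80.0, 165.0], [179.0, 165.0], [179.0, 289.0], [80.0, 289.0]] [521.2 332.8  45. ] [[0.2, -269.0], [-330.4, -8.0], [0.9, 258.4], [329.3, 18.6]]
```

View pics/m.png

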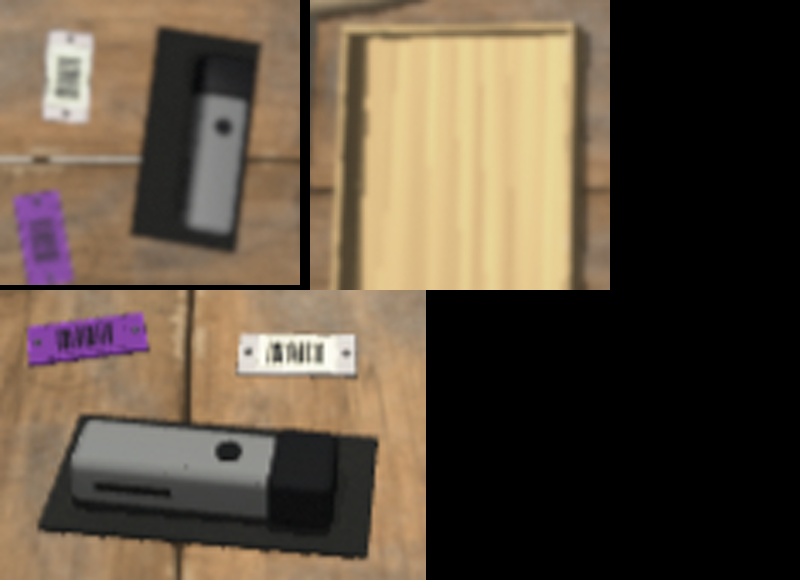

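Picture: the tag plate, the pad with the reader (nose at the far end) and the empty tray are clear to see. Heights check: board top about 88–92, stand 80, billet top about 136, wedge tall end about 121. Next I'll work out the first moves.

```bash
cat >> h.py <<'E'
from scipy.spatial.transform import Rotation as Ro
def go(x,y,z,rpy):
    "rotation vector about the tool, then shift in the new tool axes (mm)"
    s=r.sense(); A=Ro.from_euler('xyz',s['tcp_rot']); B=Ro.from_euler('xyz',rpy)
    print('t',s['clock'],'turn',(A.inv()*B).as_rotvec().round(3),'shift',B.inv().apply(np.array([x,y,z])-s['eef_pos']).round(1))
def dn(x,y,z,yaw): go(x,y,z,[np.pi,0,yaw])
E
python3 - <<'E'
from h import *
T=lambda u,v:((u+.5)/4.6+184.5,(v+.5)/4.6+154.5)
for p in((145,437),(148,490)): print('thin',onz('top',T(*p),98).round(1))
for p in((330,437),(328,495)): print('thick',onz('top',T(*p),120).round(1))
c=[onz('top',p,45) for p in((90,178),(169,178),(170,278),(90,279))]; print('tray',np.mean(c,0).round(1),np.round(c,0).tolist())
dn(615.5,59.5,220,1.6)
print(proj('top',[[615,60,138]]))
E
```

```text
thin [460.6  95.5  98. ]
thin [432.1  93.5  98. ]
thick [461.6  -5.3 120. ]
thick [431.2  -4.2 120. ]
tray [516.7 332.   45. ] [[650.0, 445.0, 45.0], [650.0, 231.0, 45.0], [384.0, 221.0, 45.0], [382.0, 431.0, 45.0]]
t 0.1 turn [-1.000e-03 -1.000e-03 -1.335e+00] shift [648.8 471.2   5.1]
[[229.69407525 186.6158204 ]]
```

```bash
python3 -m jog '[[[0,0,-0.148],[0,0,0],1],[[0,0,-0.148],[0,0,0],1],[[0,0,-0.148],[0,0,0],1],[[0,0,-0.148],[0,0,0],1],[[0,0,-0.148],[0,0,0],1],[[0,0,-0.148],[0,0,0],1],[[0,0,-0.148],[0,0,0],1],[[0,0,-0.148],[0,0,0],1],[[0,0,-0.151],[0,0,0],1]]'
python3 -m jog '[[[0,0,0],[0.02,0.015,0],1],[[0,0,0],[0.036,0.026,0],1],[[0,0,0],[0.04,0.03,0],1],[[0,0,0],[0.04,0.03,0],1],[[0,0,0],[0.04,0.03,0],1],[[0,0,0],[0.04,0.03,0],1],[[0,0,0],[0.04,0.03,0],1],[[0,0,0],[0.04,0.03,0],1],[[0,0,0],[0.04,0.03,0],1],[[0,0,0],[0.04,0.03,0],1],[[0,0,0],[0.04,0.03,0],1],[[0,0,0],[0.04,0.03,0],1]]'
python3 - <<'E'
from h import *
dn(615.5,59.5,128,1.6)
E
```

```text
clock: 1.0
eef_pos: [163.5, -602.9, 225.3]
tcp_rot: [-3.141, -0.001, 1.605]
contact_force: [-0.6, 0.4, -0.7]
opening: 1.003
grasp_force: 0.0
clock: 2.2
eef_pos: [492.4, -135.9, 225.7]
tcp_rot: [-3.142, 0.0, 1.599]
contact_force: [0.3, -1.3, -0.5]
opening: 0.998
grasp_force: 0.0
t 2.2 turn [-0.     0.    -0.001] shift [191.7 128.8  97.7]
```

```bash
python3 -m jog '[[[0,0,0],[0.038,0.026,0],1],[[0,0,0],[0.038,0.026,0],1],[[0,0,0],[0.038,0.026,0],1],[[0,0,0],[0.038,0.026,0],1],[[0,0,0],[0.025,0.016,0],1],[[0,0,0],[0.012,0.008,0],1],[[0,0,0],[0,0,0],1]]'
python3 - <<'E'
from h import *
dn(615.5,59.5,128,1.6)
E
python3 -m jog '[[[0,0,0],[0,0,0.03],1],[[0,0,0],[0,0,0.03],1],[[0,0,0],[0,0,0.025],1],[[0,0,0],[0,0,0.012],1],[[0,0,0],[0,0,0],-1],[[0,0,0],[0,0,0],-1],[[0,0,0],[0,0,0],-1],[[0,0,0],[0,0,0],-1],[[0,0,0],[0,0,0],-1],[[0,0,0],[0,0,0],-1],[[0,0,0],[0,0,0],-1]]' 40
python3 -m jog '[[[0,0,0],[0,0,0],-1],[[0,0,0],[0,0,-0.02],-1],[[0,0,0],[0,0,-0.03],-1],[[0,0,0],[0,0,-0.03],-1],[[0,0,0],[0,0,-0.02],-1],[[0,0,0],[0,0,0],-1]]'
python3 - <<'E'
from h import *
dn(580,340,200,1.6)
im=r.grab_frame('side');cv2.imwrite('pics/s1.png',im[120:300,120:390,::-1])
E
```

```text
clock: 2.9
eef_pos: [614.7, 55.9, 225.2]
tcp_rot: [-3.141, -0.0, 1.601]
contact_force: [-1.2, -0.0, -0.6]
opening: 0.997
grasp_force: 0.0
t 2.9 turn [-0.001 -0.     0.001] shift [ 3.6  1.  97.2]
clock: 4.0
eef_pos: [616.1, 54.9, 132.5]
tcp_rot: [3.137, -0.0, 1.599]
contact_force: [-5.0, -0.6, 17.8]
opening: 0.0
grasp_force: 9.2
clock: 4.6
eef_pos: [616.5, 54.9, 233.2]
tcp_rot: [3.134, -0.0, 1.599]
contact_force: [0.5, 0.4, 0.5]
opening: -0.0
grasp_force: 0.0
t 4.6 turn [ 0.007 -0.    -0.001] shift [286.  -28.2  33.2]
```

View pics/s1.png

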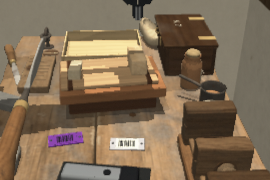

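The grip missed: the jaws shut empty, with an upward force. I'll look closer from both cameras.

Run:
```python
from h import *
t=r.grab_frame('top')[:,:,::-1];s=r.grab_frame('side')[:,:,::-1]
cv2.imwrite('pics/t2.png',t);cv2.imwrite('pics/s2.png',s)
A=cv2.resize(t[155:285,185:285],(390,507),interpolation=cv2.INTER_CUBIC)
B=cv2.resize(s[100:240,165:295],(400,430),interpolation=cv2.INTER_CUBIC)
C=np.zeros((510,800,3),np.uint8);C[:507,:390]=A;C[:430,400:]=B
cv2.imwrite('pics/c2.png',C)
```

```text
(no output)
```

View pics/c2.png

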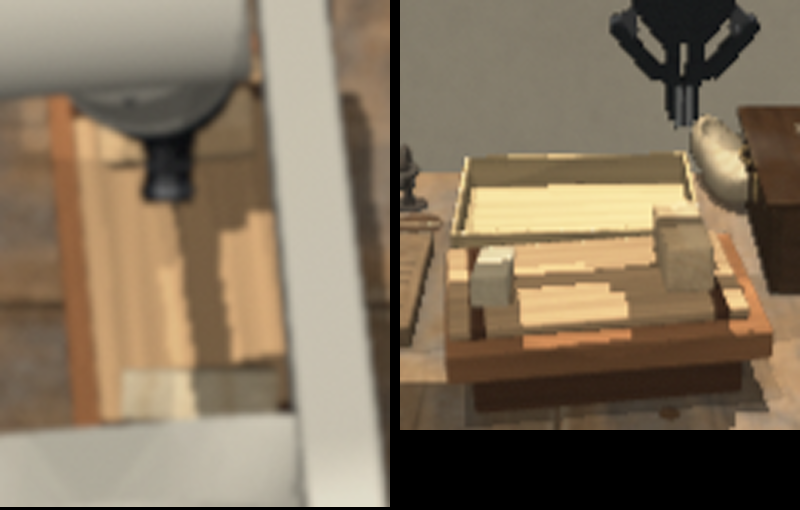

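Run:
```python
from h import *
s=r.sense();print(s['eef_pos'],s['opening'],s['contact_force'])
for z in(208,218,233,245): print(z,proj('side',[[616.5,54.9,z]]).round(1),proj('top',[[616.5,54.9,z]]).round(1))
print(tri((228,205),(257,141)))
```

```text
[613.95282287  54.63399501 228.41599372] 0.00017207053934438813 [-0.83796934 -0.69882095  0.33234758]
208 [[257.1 150.1]] [[230.  182.1]]
218 [[257.2 146.6]] [[229.7 181.4]]
233 [[257.3 141.3]] [[229.3 180.5]]
245 [[257.3 137. ]] [[228.9 179.7]]
(array([592.8,  56. , 233. ]), array([13.73,  8.72]))
```

The fingertips actually stand about 5 mm *above* the reported TCP, not 25 mm ahead: the shut tips stopped on the billet top (138) at z=132.5, and the picture agrees. I'll correct by about −30 mm and regrip slowly, checking as I go.

```bash
python3 -m jog '[[[0,0,0],[0.005,0.001,0.01],1],[[0,0,0],[0,0,0.02],1],[[0,0,0],[0,0,0.02],1],[[0,0,0],[0,0,0.02],1],[[0,0,0],[0,0,0.02],1],[[0,0,0],[0,0,0.015],1],[[0,0,0],[0,0,0.015],1],[[0,0,0],[0,0,0.01],1],[[0,0,0],[0,0,0.004],1],[[0,0,0],[0,0,0],1]]'
python3 -m jog '[[[0,0,0],[0,0,0],-1],[[0,0,0],[0,0,0],-1],[[0,0,0],[0,0,0],-1],[[0,0,0],[0,0,0],-1],[[0,0,0],[0,0,0],-1],[[0,0,0],[0,0,0],-1],[[0,0,0],[0,0,0],-1]]' 40
```

```text
clock: 5.75
eef_pos: [615.1, 59.7, 94.4]
tcp_rot: [-3.141, 0.0, 1.599]
contact_force: [-0.9, -0.4, 0.4]
opening: 0.998
grasp_force: 0.0
clock: 6.45
eef_pos: [615.9, 59.7, 95.8]
tcp_rot: [3.14, -0.0, 1.599]
contact_force: [-0.1, -0.3, 6.2]
opening: 0.499
grasp_force: 40.4
```

```bash
python3 -m jog '[[[0,0,0],[0,0,-0.02],-1],[[0,0,0],[0,0,-0.03],-1],[[0,0,0],[0.03,0,-0.01],-1],[[0,0,0],[0.04,-0.005,0],-1],[[0,0,0],[0.04,-0.005,0],-1],[[0,0,0],[0.04,-0.005,0],-1],[[0,0,0],[0.04,-0.005,0],-1],[[0,0,0],[0.04,-0.005,0],-1],[[0,0,0],[0.03,-0.005,0],-1],[[0,0,0],[0.02,-0.004,0],-1],[[0,0,0],[0,0,0],-1]]'
python3 - <<'E'
from h import *
dn(580,338,13,1.6)
t=r.grab_frame('top')[:,:,::-1]; cv2.imwrite('pics/t3.png',t)
d=cv2.absdiff(t,cv2.imread('pics/top0.png')).max(2)
print('tray outline px changed', [(d[y,85:175]>40).sum() for y in (176,180,276,280)],[(d[180:280,x]>40).sum() for x in (88,91,168,171)])
E
```

```text
clock: 7.55
eef_pos: [572.5, 340.8, 154.5]
tcp_rot: [-3.141, -0.0, 1.601]
contact_force: [1.2, -1.4, -1.9]
opening: 0.496
grasp_force: 40.9
t 7.55 turn [-0.    -0.     0.001] shift [ -3.1   7.4 141.5]
tray outline px changed [np.int64(16), np.int64(24), np.int64(16), np.int64(14)] [np.int64(78), np.int64(54), np.int64(3), np.int64(12)]
```

```bash
python3 -m jog '[[[0,0,0],[-0.003,0.007,0.03],-1],[[0,0,0],[0,0,0.03],-1],[[0,0,0],[0,0,0.03],-1],[[0,0,0],[0,0,0.02],-1],[[0,0,0],[0,0,0.015],-1],[[0,0,0],[0,0,0.01],-1],[[0,0,0],[0,0,0.005],-1],[[0,0,0],[0,0,0],-1]]'
python3 -m jog '[[[0,0,0],[0,0,0],0.5],[[0,0,0],[0,0,0],0.5],[[0,0,0],[0,0,0],0.5],[[0,0,0],[0,0,-0.02],0.5],[[0,0,0],[0,0,-0.03],0.5],[[0,0,0],[0,0,-0.04],0.5],[[0,0,0],[0,0,-0.04],0.5],[[0,0,0],[0,0,-0.03],0.5],[[0,0,0],[0,0,0],0.5]]'
python3 - <<'E'
from h import *
dn(446.5,35,160,1.58)
E
```

```text
clock: 8.4
eef_pos: [580.6, 335.5, 14.7]
tcp_rot: [-3.141, 0.0, 1.599]
contact_force: [-0.6, -0.7, -2.4]
opening: 0.498
grasp_force: 40.8
clock: 9.3
eef_pos: [583.1, 337.4, 180.8]
tcp_rot: [3.134, -0.004, 1.599]
contact_force: [0.6, 0.8, 0.1]
opening: 0.748
grasp_force: 0.0
t 9.3 turn [ 0.008 -0.004  0.019] shift [-301.2 -139.4   20.8]
```

```bash
python3 -m jog '[[[0,0,0],[-0.03,-0.014,0],0.4],[[0,0,0],[-0.04,-0.018,0],0.4],[[0,0,0],[-0.04,-0.018,0],0.4],[[0,0,0],[-0.04,-0.018,0],0.4],[[0,0,0],[-0.04,-0.018,0],0.4],[[0,0,0],[-0.04,-0.018,0],0.4],[[0,0,0],[-0.04,-0.018,0.0],0.4],[[0,0,0],[-0.03,-0.017,0],0.4],[[0,0,0.02],[0,0,0.02],0.4],[[0,0,0],[0,0,0.02],0.4],[[0,0,0],[0,0,0],0.4]]'
python3 - <<'E'
from h import *
dn(446.5,33,87,1.58)
E
```

```text
clock: 10.4
eef_pos: [447.9, 31.6, 132.8]
tcp_rot: [-3.138, 0.0, 1.578]
contact_force: [-0.3, 0.2, -0.1]
opening: 0.699
grasp_force: 0.0
t 10.4 turn [-0.004  0.    -0.002] shift [ 1.4 -1.4 45.8]
```

```bash
python3 -m jog '[[[0,0,0],[0.001,-0.001,0.02],0.4],[[0,0,0],[0,0,0.015],0.4],[[0,0,0],[0,0,0.007],0.4],[[0,0,0],[0,0,0.002],0.4],[[0,0,0],[0,0,0],0.4],[[0,0,0],[0,0,0],-1],[[0,0,0],[0,0,0],-1],[[0,0,0],[0,0,0],-1],[[0,0,0],[0,0,0],-1],[[0,0,0],[0,0,0],-1],[[0,0,0],[0,0,0],-1]]' 30
python3 -m jog '[[[0,0,0],[0,0,-0.02],-1],[[0,0,0],[0,0,-0.03],-1],[[0,0,0],[0,0,-0.01],-1],[[0,0,0],[0,0,0],-1]]'
python3 - <<'E'
from h import *
dn(455,315,14,1.58)
im=r.grab_frame('side')[:,:,::-1];cv2.imwrite('pics/s4.png',cv2.resize(im[80:260,160:330],None,fx=3,fy=3))
E
```

```text
clock: 11.5
eef_pos: [449.5, 33.1, 91.5]
tcp_rot: [3.14, -0.0, 1.579]
contact_force: [-0.4, 1.0, 6.5]
opening: 0.361
grasp_force: 30.3
clock: 11.9
eef_pos: [450.0, 33.1, 152.1]
tcp_rot: [3.138, -0.0, 1.579]
contact_force: [0.2, 0.7, -0.7]
opening: 0.365
grasp_force: 30.0
t 11.9 turn [ 0.003 -0.    -0.001] shift [281.8   7.6 138.1]
```

View pics/s4.png

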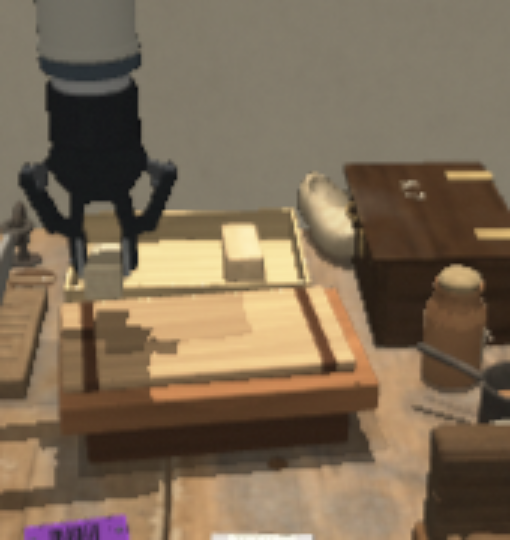

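The wedge is held between the tips (picture around (105,270)), and the billet is standing in the tray. Now the wedge goes to the tray.

```bash
python3 -m jog '[[[0,0,0],[0.02,0,0],-1],[[0,0,0],[0.04,0.001,0],-1],[[0,0,0],[0.045,0.001,0],-1],[[0,0,0],[0.045,0.001,0],-1],[[0,0,0],[0.045,0.001,0],-1],[[0,0,0],[0.04,0.002,0],-1],[[0,0,0],[0.03,0.002,0.02],-1],[[0,0,0],[0.015,0,0.03],-1],[[0,0,0],[0,0,0.03],-1],[[0,0,0],[0,0,0.03],-1],[[0,0,0],[0,0,0.02],-1],[[0,0,0],[0,0,0.005],-1]]'
python3 -m jog '[[[0,0,0],[0,0,0.004],-1],[[0,0,0],[0,0,0],-1],[[0,0,0],[0,0,0],0],[[0,0,0],[0,0,0],0],[[0,0,0],[0,0,0],0],[[0,0,0],[0,0,-0.02],0],[[0,0,0],[0,0,-0.03],0],[[0,0,0],[0,0,-0.04],0],[[0,0,0],[0,0,-0.04],0],[[0,0,0],[0,0,-0.04],0],[[0,0,0],[0,0,0],0]]'
python3 - <<'E'
from h import *
dn(520,150,180,1.67)
t=r.grab_frame('top')[:,:,::-1]; cv2.imwrite('pics/t5.png',t)
s=r.grab_frame('side')[:,:,::-1];cv2.imwrite('pics/s5.png',s)
C=np.zeros((480,800,3),np.uint8);C[:480,:440]=cv2.resize(t[155:287,80:201],(440,480));C[:330,450:]=cv2.resize(s[120:240,170:297],(350,330))
cv2.imwrite('pics/c5.png',C)
E
```

```text
clock: 13.15
eef_pos: [452.1, 311.5, 12.1]
tcp_rot: [-3.136, 0.003, 1.579]
contact_force: [-0.8, -0.3, 0.7]
opening: 0.367
grasp_force: 30.0
clock: 14.25
eef_pos: [457.5, 315.0, 187.8]
tcp_rot: [3.133, -0.006, 1.579]
contact_force: [1.2, 0.3, -0.4]
opening: 0.503
grasp_force: 0.0
t 14.25 turn [ 0.009 -0.005 -0.091] shift [-170.4   45.8    7.8]
```

View pics/c5.png

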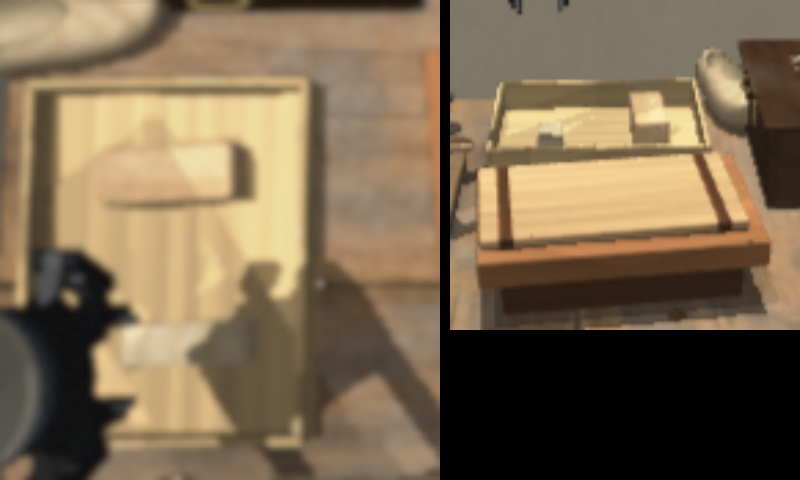

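The tray holds the billet (top view (170,172)) and the wedge (190,343), and the board is clear. Before sliding, I'll check in free air that the horizontal tool attitude (pointing +y) is reachable.

```bash
python3 -m jog '[[[0,0,0],[0,0,-0.04],0],[[0,0,0],[-0.02,0,-0.04],0],[[0,0,0],[-0.04,0,-0.03],0],[[0,0,0],[-0.045,0,-0.02],0],[[0,0,0],[-0.045,0,-0.01],0],[[0,0,0],[-0.045,0,0],0],[[0,0,0],[-0.045,0,0],0],[[0,0,0],[-0.045,0,0],0],[[0,0,0],[-0.045,0,0],0],[[0,0,0],[-0.045,0,0],0],[[0,0,0],[-0.04,0,0],0],[[0,0,0],[0,0,0],0]]'
python3 -m jog '[[[0,0.14,0],[0,0,0],0],[[0,0.14,0],[0,0,0],0],[[0,0.14,0],[0,0,0],0],[[0,0.14,0],[0,0,0],0],[[0,0.14,0],[0,0,0],0],[[0,0.14,0],[0,0,0],0],[[0,0.14,0],[0,0,0],0],[[0,0.14,0],[0,0,0],0],[[0,0.14,0],[0,0,0],0],[[0,0.14,0],[0,0,0],0],[[0,0.14,0],[0,0,0],0],[[0,0,0],[0,0,0],0]]'
python3 - <<'E'
from h import *
s=r.sense();print(s['qpos'].round(2),s['eef_pos'].round(1));print(Ro.from_euler('xyz',s['tcp_rot']).as_matrix().round(2))
go(450,-100,330,Ro.from_matrix(np.c_[[1,0,0],[0,0,-1],[0,1,0]]).as_euler('xyz'))
E
```

```text
clock: 15.55
eef_pos: [457.1, -105.7, 320.0]
tcp_rot: [-3.139, 0.001, 1.575]
contact_force: [0.9, 1.2, 0.4]
opening: 0.501
grasp_force: 0.0
clock: 16.75
eef_pos: [457.3, -100.9, 317.8]
tcp_rot: [-2.744, -1.547, 1.181]
contact_force: [0.5, 0.3, -1.0]
opening: 0.501
grasp_force: 0.0
[-0.78  0.68  1.73  0.92  2.04 -1.01] [ 457.3 -100.9  317.8]
[[ 0.01  1.   -0.01]
 [ 0.02  0.01  1.  ]
 [ 1.   -0.01 -0.02]]
t 16.75 turn [0.011 0.023 1.562] shift [ -7.3 -12.2   0.9]
```

The horizontal attitude is reachable, with q6 margin for a 180° roll. I'll turn the jaws vertical, then measure the tips' offset and the vice's extent (its height matters for wrist clearance).

```bash
python3 -m jog '[[[0,0,0.145],[0,0,0],0],[[0,0,0.145],[0,0,0],0],[[0,0,0.145],[0,0,0],0],[[0,0,0.145],[0,0,0],0],[[0,0,0.145],[0,0,0],0],[[0,0,0.145],[0,0,0],0],[[0,0,0.145],[0,0,0],0],[[0,0,0.145],[0,0,0],0],[[0,0,0.145],[0,0,0],0],[[0,0,0.145],[0,0,0],0],[[0,0,0.12],[0,0,0],0],[[0,0,0],[0,0,0],0]]'
python3 - <<'E'
from h import *
s=r.sense();print(s['qpos'].round(2),s['eef_pos'].round(1));print(Ro.from_euler('xyz',s['tcp_rot']).as_matrix().round(2))
t=r.grab_frame('top')[:,:,::-1];d=r.grab_frame('side')[:,:,::-1]
cv2.imwrite('pics/t6.png',t);cv2.imwrite('pics/s6.png',d)
for n in('top','side'): print(n,proj(n,[s['eef_pos'],s['eef_pos']+[0,30,0],s['eef_pos']-[0,30,0]]).round(1).tolist())
for p in((312,162),(425,162)): print(onz('top',p,0).round(0))
C=np.zeros((500,800,3),np.uint8);C[:450,:400]=cv2.resize(t[120:345,240:440],(400,450));C[:500,405:795]=cv2.resize(d[50:300,150:345],(390,500))
cv2.imwrite('pics/c6.png',C)
E
```

```text
clock: 17.95
eef_pos: [458.1, -101.2, 322.1]
tcp_rot: [-1.606, 0.001, 0.009]
contact_force: [-0.3, 0.0, -0.2]
opening: 0.496
grasp_force: 0.0
[-0.77  0.67  1.73  0.92  2.04  0.57] [ 458.1 -101.2  322.1]
[[ 1.   -0.   -0.01]
 [ 0.01 -0.03  1.  ]
 [-0.   -1.   -0.03]]
top [[308.8, 257.3], [292.8, 257.4], [324.8, 257.3]]
side [[189.3, 130.4], [190.5, 125.7], [188.1, 135.4]]
[ 704. -167.    0.]
[ 704. -495.    0.]
```

View pics/c6.png

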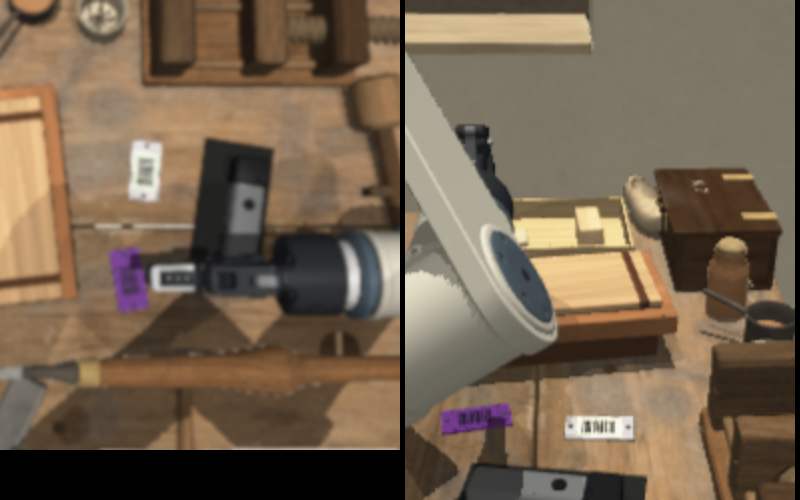

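The top view shows the tips at about 8–10 mm *behind* the reported TCP when half open (tip at px (315,257)), so the ~30 mm error is along the tool axis. The vice is at x>700, well away. Back to tool-down, then behind the board's +y side to push.

```bash
python3 -m jog '[[[0,0,-0.145],[0,0,0],0],[[0,0,-0.145],[0,0,0],0],[[0,0,-0.145],[0,0,0],0],[[0,0,-0.145],[0,0,0],0],[[0,0,-0.145],[0,0,0],0],[[0,0,-0.145],[0,0,0],0],[[0,0,-0.145],[0,0,0],0],[[0,0,-0.145],[0,0,0],0],[[0,0,-0.145],[0,0,0],0],[[0,0,-0.145],[0,0,0],0],[[0,0,-0.12],[0,0,0],0],[[0,0,0],[0,0,0],1]]'
python3 -m jog '[[[0,-0.14,0],[0,0,0],1],[[0,-0.14,0],[0,0,0],1],[[0,-0.14,0],[0,0,0],1],[[0,-0.14,0],[0,0,0],1],[[0,-0.14,0],[0,0,0],1],[[0,-0.14,0],[0,0,0],1],[[0,-0.14,0],[0,0,0],1],[[0,-0.14,0],[0,0,0],1],[[0,-0.14,0],[0,0,0],1],[[0,-0.14,0],[0,0,0],1],[[0,-0.14,0],[0,0,0],1],[[0,0,-0.1],[0,0,0],1]]'
python3 - <<'E'
from h import *
s=r.sense();print(s['qpos'].round(2));dn(530,146,150,1.67)
E
```

```text
clock: 19.25
eef_pos: [458.0, -101.7, 321.8]
tcp_rot: [3.007, -1.538, 1.714]
contact_force: [-0.6, 0.1, 0.1]
opening: 0.651
grasp_force: 0.0
clock: 20.45
eef_pos: [458.2, -99.6, 323.1]
tcp_rot: [3.139, 0.005, 1.678]
contact_force: [-0.2, 0.2, -0.1]
opening: 1.0
grasp_force: 0.0
[-0.21  0.01  1.83 -0.    1.29 -0.32]
t 20.45 turn [0.003 0.005 0.008] shift [237.2  95.8 173.1]
```

```bash
python3 -m jog '[[[0.003,0.005,0.008],[0.02,0.008,0.01],1],[[0,0,0],[0.035,0.014,0.025],1],[[0,0,0],[0.035,0.014,0.025],1],[[0,0,0],[0.035,0.014,0.025],1],[[0,0,0],[0.035,0.014,0.025],1],[[0,0,0],[0.035,0.014,0.025],1],[[0,0,0],[0.03,0.012,0.025],1],[[0,0,0],[0.012,0.006,0.013],1],[[0,0,0],[0,0,0],1],[[0,0,0],[0,0,0],1]]'
python3 - <<'E'
from h import *
dn(530,146,74,1.67)
E
```

```text
clock: 21.45
eef_pos: [529.0, 143.7, 150.0]
tcp_rot: [-3.138, -0.004, 1.671]
contact_force: [0.4, -0.3, 0.7]
opening: 1.0
grasp_force: 0.0
t 21.45 turn [-0.003 -0.004  0.001] shift [ 2.2  1.3 76. ]
```

Descend in small steps, watching the force.

```bash
python3 -m jog '[[[0,0,0],[0.002,0.001,0.02],1],[[0,0,0],[0,0,0.02],1],[[0,0,0],[0,0,0.02],1],[[0,0,0],[0,0,0.012],1],[[0,0,0],[0,0,0.004],1],[[0,0,0],[0,0,0],1],[[0,0,0],[0,0,0],1]]'
python3 -m jog '[[[0,0,0],[0,0,0.003],1],[[0,0,0],[0,0,0],1]]'
python3 -m jog '[[[0,0,0],[0,0,0.003],1],[[0,0,0],[0,0,0],1]]'
python3 -m jog '[[[0,0,0],[0,0,0.003],1],[[0,0,0],[0,0,0],1]]'
```

```text
clock: 22.15
eef_pos: [530.3, 146.6, 74.6]
tcp_rot: [-3.14, -0.005, 1.67]
contact_force: [0.4, 0.3, 0.2]
opening: 1.001
grasp_force: 0.0
clock: 22.35
eef_pos: [529.8, 146.8, 70.9]
tcp_rot: [-3.139, -0.005, 1.671]
contact_force: [-0.5, 1.1, -0.4]
opening: 1.0
grasp_force: 0.0
clock: 22.55
eef_pos: [529.4, 146.8, 67.4]
tcp_rot: [-3.138, -0.005, 1.671]
contact_force: [-0.9, 0.2, -1.2]
opening: 1.001
grasp_force: 0.0
clock: 22.75
eef_pos: [529.3, 146.8, 64.2]
tcp_rot: [-3.138, -0.005, 1.671]
contact_force: [0.3, -1.3, 0.4]
opening: 1.0
grasp_force: 0.0
```

```bash
python3 -m jog '[[[0,0,0],[-0.008,0,0],1],[[0,0,0],[-0.008,0,0],1],[[0,0,0],[-0.006,0,0],1],[[0,0,0],[-0.006,0,0],1],[[0,0,0],[-0.006,0,0],1],[[0,0,0],[-0.006,0,0],1]]'
python3 -m jog '[[[0,0,0],[-0.006,0,0],1],[[0,0,0],[-0.006,0,0],1],[[0,0,0],[-0.006,0,0],1],[[0,0,0],[-0.006,0,0],1],[[0,0,0],[-0.006,0,0],1],[[0,0,0],[-0.006,0,0],1],[[0,0,0],[-0.003,0,0],1],[[0,0,0],[0,0,0],1]]'
python3 - <<'E'
from h import *
s=r.grab_frame('side')[:,:,::-1];cv2.imwrite('pics/s7.png',s)
t=r.grab_frame('top')[:,:,::-1];cv2.imwrite('pics/t7.png',t)
C=np.zeros((500,800,3),np.uint8);C[:455,:350]=cv2.resize(t[155:285,190:290],(350,455));C[:400,360:]=cv2.resize(s[130:250,170:302],(440,400))
cv2.imwrite('pics/c7.png',C)
E
```

```text
clock: 23.35
eef_pos: [533.7, 106.5, 64.5]
tcp_rot: [-3.139, -0.005, 1.671]
contact_force: [0.3, 2.0, 0.7]
opening: 1.004
grasp_force: 0.9
clock: 24.15
eef_pos: [537.4, 67.6, 64.1]
tcp_rot: [-3.138, -0.005, 1.67]
contact_force: [-0.4, -0.1, -0.3]
opening: 1.006
grasp_force: 0.0
```

View pics/c7.png

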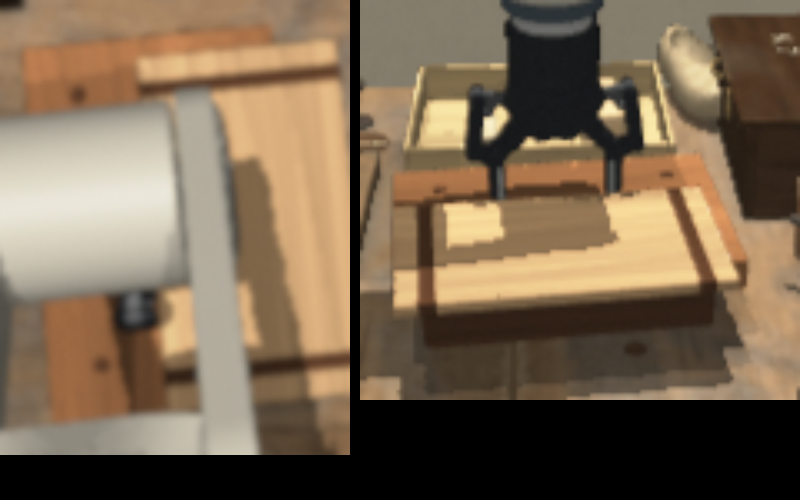

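The board is square to the stand and overhangs its -y edge (side view: front edge from (395,305) to (745,280); stand wood visible behind). I'll compute its pose.

```bash
python3 -m jog '[[[0,0,0],[0.02,0,0],1],[[0,0,0],[0.01,0,-0.03],1],[[0,0,0],[0,0,-0.04],1],[[0,0,0],[0,0,-0.05],1],[[0,0,0],[-0.03,0,-0.05],1],[[0,0,0],[-0.045,0,-0.04],1],[[0,0,0],[-0.045,0,-0.03],1],[[0,0,0],[-0.045,0,0],1],[[0,0,0],[-0.045,0,0],1],[[0,0,0],[-0.045,0,0],1],[[0,0,0],[-0.045,0,0],1],[[0,0,0],[-0.02,0,0],1]]'
python3 - <<'E'
from h import *
S=lambda u,v:(170+(u-360)/3.3333,130+v/3.3333)
for p,z in(((395,300),92),((743,273),92),((395,310),80),((743,285),80)): print(p,z,onz('side',S(*p),z).round(1))
print(tri((190+338/3.5,155+38/3.5),S(712,188)),onz('top',(190+338/3.5,155+38/3.5),92))
s=r.grab_frame('side')[:,:,::-1];t=r.grab_frame('top')[:,:,::-1];cv2.imwrite('pics/s8.png',s);cv2.imwrite('pics/t8.png',t)
# board pale mask from top
h=cv2.cvtColor(t,cv2.COLOR_BGR2HSV); m=cv2.inRange(h,(8,60,150),(25,150,255)); m[:, :200]=0; m[:,300:]=0; m[:150]=0;m[290:]=0
c=max(cv2.findContours(m,0,1)[0],key=cv2.contourArea);print(cv2.contourArea(c),cv2.minAreaRect(c))
s=r.sense();print(s['eef_pos'].round(),s['tcp_rot'].round(2))
E
```

```text
clock: 25.45
eef_pos: [565.5, -209.6, 286.4]
tcp_rot: [-3.138, -0.004, 1.669]
contact_force: [0.2, 0.9, -0.1]
opening: 0.999
grasp_force: 0.0
(395, 300) 92 [420.2 -98.6  92. ]
(743, 273) 92 [680.  -73.5  92. ]
(395, 310) 80 [418.7 -93.8  80. ]
(743, 285) 80 [680.8 -71.8  80. ]
(array([656.5, -76.8, 168.7]), array([1.84, 1.53])) [675.32755612 -84.71708151  92.        ]
10586.5 ((249.5, 219.5), (139.0, 99.0), 90.0)
[ 565. -209.  286.] [-3.14 -0.    1.67]
```

Overhang is about 38–45 mm. Now I turn the tool to point +y, tilted 12° down (keeps the wrist clear of the reader and mallet), with the jaws vertical.

```bash
python3 -m jog '[[[0,0.136,0],[0,0,0],1],[[0,0.136,0],[0,0,0],1],[[0,0.136,0],[0,0,0],1],[[0,0.136,0],[0,0,0],1],[[0,0.136,0],[0,0,0],1],[[0,0.136,0],[0,0,0],1],[[0,0.136,0],[0,0,0],1],[[0,0.136,0],[0,0,0],1],[[0,0.136,0],[0,0,0],1],[[0,0.137,0],[0,0,0],1],[[0,0,0],[0,0,0],1],[[0,0,0],[0,0,0],1]]'
python3 -m jog '[[[0,0,0.145],[0,0,0],1],[[0,0,0.145],[0,0,0],1],[[0,0,0.145],[0,0,0],1],[[0,0,0.145],[0,0,0],1],[[0,0,0.145],[0,0,0],1],[[0,0,0.145],[0,0,0],1],[[0,0,0.145],[0,0,0],1],[[0,0,0.145],[0,0,0],1],[[0,0,0.145],[0,0,0],1],[[0,0,0.145],[0,0,0],1],[[0,0,0.121],[0,0,0],1],[[0,0,0],[0,0,0],1]]'
cat >> h.py <<'E'
def hz(x,y,z,tilt=.21,yaw=.1,flip=False):
    X=np.array([np.cos(yaw),np.sin(yaw),0]);Z=np.array([-np.sin(yaw)*np.cos(tilt),np.cos(yaw)*np.cos(tilt),-np.sin(tilt)])
    if flip: X=-X
    go(x,y,z,Ro.from_matrix(np.c_[X,np.cross(Z,X),Z]).as_euler('xyz'))
E
python3 - <<'E'
from h import *
s=r.sense();print(s['qpos'].round(2),s['eef_pos'].round(1))
hz(550,-150,130);hz(550,-53,110)
E
```

```text
clock: 26.75
eef_pos: [565.9, -205.4, 285.8]
tcp_rot: [-3.119, -1.364, 1.65]
contact_force: [0.4, 0.3, 0.5]
opening: 1.004
grasp_force: 0.0
clock: 27.95
eef_pos: [566.2, -205.6, 288.9]
tcp_rot: [-1.782, 0.002, 0.101]
contact_force: [-0.3, 0.5, -0.6]
opening: 0.995
grasp_force: 0.0
[-0.74  0.84  1.29  0.86  2.1   0.72] [ 566.2 -205.6  288.9]
t 27.95 turn [ 0.001  0.001 -0.002] shift [-10.6 143.5  88.8]
t 27.95 turn [ 0.001  0.001 -0.002] shift [ -0.9 143.  187.3]
```

```bash
python3 -m jog '[[[0,0,0],[0,0.02,0],1],[[0,0,0],[0,0.03,0],1],[[0,0,0],[0,0.03,0],1],[[0,0,0],[0,0.03,0],1],[[0,0,0],[0,0.02,0],1],[[0,0,0],[0,0.013,0],1],[[0,0,0],[0,0,0.03],1],[[0,0,0],[0,0,0.03],1],[[0,0,0],[0,0,0.03],1],[[0,0,0],[0,0,0.02],1],[[0,0,0],[0,0,0],1],[[0,0,0],[0,0,0],1]]'
python3 - <<'E'
from h import *
s=r.sense();print(s['qpos'].round(2),s['eef_pos'].round(1));hz(550,-53,110)
t=r.grab_frame('top')[:,:,::-1];d=r.grab_frame('side')[:,:,::-1]
cv2.imwrite('pics/t9.png',t);cv2.imwrite('pics/s9.png',d)
C=np.zeros((500,800,3),np.uint8);C[:455,:420]=cv2.resize(t[155:285,200:320],(420,455));C[:400,430:]=cv2.resize(d[130:270,170:300],(370,400))
cv2.imwrite('pics/c9.png',C)
E
```

```text
clock: 29.15
eef_pos: [557.7, -128.2, 124.8]
tcp_rot: [-1.777, 0.002, 0.101]
contact_force: [0.1, -0.4, -0.9]
opening: 1.001
grasp_force: 0.0
[-0.67  0.99  1.44  0.82  1.87  0.52] [ 557.7 -128.2  124.8]
t 29.15 turn [-0.004  0.001 -0.001] shift [-0.2 -1.2 77. ]
```

View pics/c9.png

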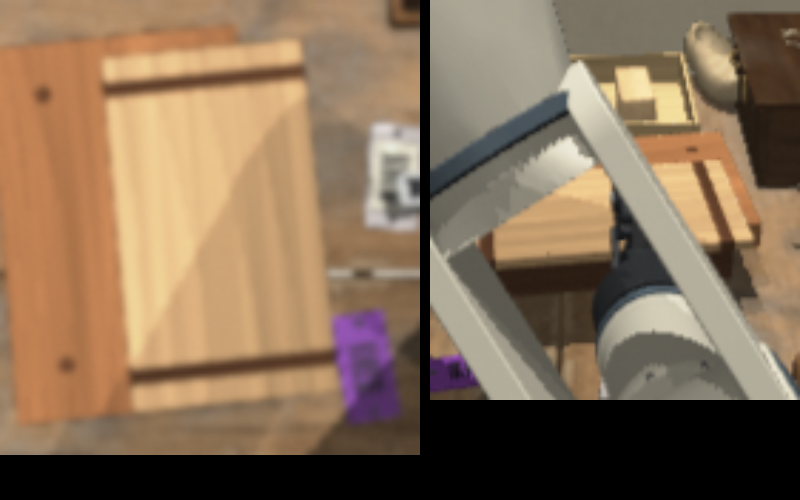

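The top view shows the board square with about 40 mm overhang (right edge mid at (320,213), which agrees with y≈-88); the jaws are waiting at the edge. Advance slowly, watching the force.

```bash
python3 -m jog '[[[0,0,0],[0,-0.001,0.015],1],[[0,0,0],[0,0,0.015],1],[[0,0,0],[0,0,0.01],1],[[0,0,0],[0,0,0.008],1],[[0,0,0],[0,0,0],1]]'
python3 -m jog '[[[0,0,0],[0,0,0.008],1],[[0,0,0],[0,0,0.008],1],[[0,0,0],[0,0,0.007],1],[[0,0,0],[0,0,0.005],1],[[0,0,0],[0,0,0],1]]'
python3 - <<'E'
from h import *
hz(550,-53,110)
E
```

```text
clock: 29.75
eef_pos: [552.2, -79.6, 115.3]
tcp_rot: [-1.775, 0.004, 0.101]
contact_force: [0.8, 0.5, 0.7]
opening: 1.0
grasp_force: 0.0
clock: 30.25
eef_pos: [549.6, -53.0, 109.7]
tcp_rot: [-1.775, 0.004, 0.101]
contact_force: [0.3, -0.4, -0.2]
opening: 0.999
grasp_force: 0.0
t 30.25 turn [-0.006  0.001 -0.004] shift [ 0.4 -0.3 -0.1]
```

No contact, so close (firm grip).

```bash
python3 -m jog '[[[0,0,0],[0,0,0],0.4],[[0,0,0],[0,0,0],0],[[0,0,0],[0,0,0],-0.3],[[0,0,0],[0,0,0],-0.5],[[0,0,0],[0,0,0],-0.6],[[0,0,0],[0,0,0],-1],[[0,0,0],[0,0,0],-1],[[0,0,0],[0,0,0],-1],[[0,0,0],[0,0,0],-1]]' 100
python3 - <<'E'
from h import *
hz(550,-53,110)
d=r.grab_frame('side')[:,:,::-1];cv2.imwrite('pics/s10.png',d);cv2.imwrite('pics/t10.png',r.grab_frame('top')[:,:,::-1])
E
```

```text
clock: 31.15
eef_pos: [549.8, -53.8, 110.0]
tcp_rot: [-1.775, 0.003, 0.1]
contact_force: [-0.5, -2.4, 0.5]
opening: 0.113
grasp_force: 99.9
t 31.15 turn [-0.006  0.001 -0.003] shift [ 0.2 -0.2  0.8]
```

Gripped flush at about 12 mm. Lift.

```bash
python3 -m jog '[[[0,0,0],[0,-0.008,-0.002],-1],[[0,0,0],[0,-0.016,-0.003],-1],[[0,0,0],[0,-0.02,-0.004],-1],[[0,0,0],[0,-0.02,-0.004],-1],[[0,0,0],[0,-0.02,-0.004],-1],[[0,0,0],[0,-0.02,-0.004],-1],[[0,0,0],[0,-0.02,-0.004],-1],[[0,0,0],[0,-0.02,-0.004],-1],[[0,0,0],[0,-0.02,-0.004],-1],[[0,0,0],[0,-0.016,-0.003],-1],[[0,0,0],[0,-0.01,-0.002],-1],[[0,0,0],[0,0,0],-1]]'
python3 - <<'E'
from h import *
s=r.sense();print(s['qpos'].round(2),s['eef_pos'].round(1))
t=r.grab_frame('top')[:,:,::-1];d=r.grab_frame('side')[:,:,::-1]
cv2.imwrite('pics/t11.png',t);cv2.imwrite('pics/s11.png',d)
C=np.zeros((420,800,3),np.uint8);C[:400,:400]=cv2.resize(t[120:300,180:360],(400,400));C[:400,405:795]=cv2.resize(d[40:260,120:335],(390,400))
cv2.imwrite('pics/c11.png',C)
E
```

```text
clock: 32.45
eef_pos: [550.5, -52.4, 304.9]
tcp_rot: [-1.777, 0.002, 0.1]
contact_force: [0.3, 0.6, -3.0]
opening: 0.113
grasp_force: 99.5
[-0.59  0.68  1.57  0.94  1.93  0.69] [550.5 -52.4 304.9]
```

View pics/c11.png

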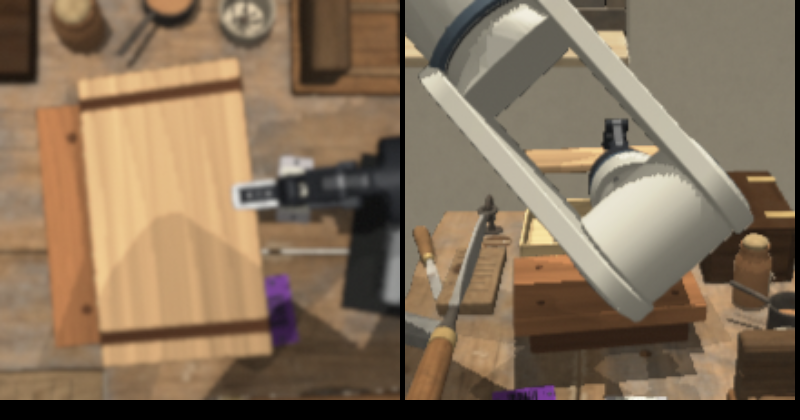

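The board is held level-on and clear of everything. Roll it 180° about the tool axis (q6 0.69 → −2.45).

```bash
python3 -m jog '[[[0,0,-0.06],[0,0,0],-1],[[0,0,-0.11],[0,0,0],-1],[[0,0,-0.12],[0,0,0],-1],[[0,0,-0.12],[0,0,0],-1],[[0,0,-0.12],[0,0,0],-1],[[0,0,-0.12],[0,0,0],-1],[[0,0,-0.12],[0,0,0],-1],[[0,0,-0.12],[0,0,0],-1],[[0,0,-0.12],[0,0,0],-1],[[0,0,-0.12],[0,0,0],-1],[[0,0,-0.12],[0,0,0],-1],[[0,0,-0.12],[0,0,0],-1]]'
python3 -m jog '[[[0,0,-0.12],[0,0,0],-1],[[0,0,-0.12],[0,0,0],-1],[[0,0,-0.12],[0,0,0],-1],[[0,0,-0.12],[0,0,0],-1],[[0,0,-0.12],[0,0,0],-1],[[0,0,-0.12],[0,0,0],-1],[[0,0,-0.12],[0,0,0],-1],[[0,0,-0.12],[0,0,0],-1],[[0,0,-0.12],[0,0,0],-1],[[0,0,-0.12],[0,0,0],-1],[[0,0,-0.12],[0,0,0],-1],[[0,0,-0.12],[0,0,0],-1]]'
python3 -m jog '[[[0,0,-0.12],[0,0,0],-1],[[0,0,-0.09],[0,0,0],-1],[[0,0,-0.04],[0,0,0],-1],[[0,0,-0.02],[0,0,0],-1],[[0,0,0],[0,0,0],-1],[[0,0,0],[0,0,0],-1]]'
python3 - <<'E'
from h import *
s=r.sense();print(s['qpos'].round(2),s['eef_pos'].round(1));hz(550,-53,305,flip=True)
t=r.grab_frame('top')[:,:,::-1];cv2.imwrite('pics/t12.png',t)
h=cv2.cvtColor(t,cv2.COLOR_BGR2HSV); m=cv2.inRange(h,(0,0,150),(180,50,255)); m[:,290:]=0;m[:,:190]=0;m[300:]=0;m[:120]=0
for c in cv2.findContours(m,0,1)[0]:
    if cv2.contourArea(c)>50: print(cv2.contourArea(c),cv2.minAreaRect(c))
E
```

```text
clock: 33.75
eef_pos: [550.1, -52.2, 302.4]
tcp_rot: [-2.373, -1.286, 0.883]
contact_force: [-0.4, 0.4, -3.0]
opening: 0.11
grasp_force: 99.5
clock: 34.95
eef_pos: [550.1, -52.2, 302.3]
tcp_rot: [1.786, -0.325, -3.11]
contact_force: [-0.4, -0.4, -2.5]
opening: 0.112
grasp_force: 99.5
clock: 35.55
eef_pos: [550.2, -52.3, 303.1]
tcp_rot: [1.776, -0.065, -3.054]
contact_force: [0.3, -0.4, -2.1]
opening: 0.112
grasp_force: 99.5
[-0.59  0.69  1.58  0.94  1.93 -2.39] [550.2 -52.3 303.1]
t 35.55 turn [ 0.006 -0.001 -0.066] shift [ 0.3  1.7 -1.1]
464.5 ((248.78526306152344, 245.70880126953125), (29.144670486450195, 17.563499450683594), 85.60128784179688)
```

The tag is now up (white blob at (249,246)). A small correction roll, then lower to the same place.

```bash
python3 -m jog '[[[0.006,0,-0.066],[0,0,0],-1],[[0,0,0],[0,-0.01,0.002],-1],[[0,0,0],[0,-0.02,0.004],-1],[[0,0,0],[0,-0.02,0.004],-1],[[0,0,0],[0,-0.02,0.004],-1],[[0,0,0],[0,-0.02,0.004],-1],[[0,0,0],[0,-0.02,0.004],-1],[[0,0,0],[0,-0.02,0.004],-1],[[0,0,0],[0,-0.02,0.004],-1],[[0,0,0],[0,-0.015,0.003],-1],[[0,0,0],[0,-0.01,0.002],-1],[[0,0,0],[0,0,0],-1]]'
python3 - <<'E'
from h import *
hz(550,-53,110,flip=True)
t=r.grab_frame('top')[:,:,::-1];cv2.imwrite('pics/t13.png',t)
h=cv2.cvtColor(t,cv2.COLOR_BGR2HSV)
for n,lo,hi in(('board',(10,50,150),(25,140,255)),('stand',(5,130,80),(15,220,200)),('tag',(0,0,150),(180,50,255))):
    m=cv2.inRange(h,lo,hi); m[:,295:]=0;m[:,190:195]=0;m[:,:190]=0;m[290:]=0;m[:150]=0
    for c in cv2.findContours(m,0,1)[0]:
        if cv2.contourArea(c)>100: print(n,cv2.contourArea(c),cv2.boxPoints(cv2.minAreaRect(c)).round(1).tolist())
E
```

```text
clock: 36.8
eef_pos: [550.4, -54.4, 123.7]
tcp_rot: [1.78, -0.001, -3.041]
contact_force: [-0.1, -0.1, -3.2]
opening: 0.109
grasp_force: 99.6
t 36.8 turn [ 0.    -0.001 -0.   ] shift [  0.2 -13.1   4.3]
board 113.5 [[262.0, 279.0], [277.0, 279.0], [277.0, 289.0], [262.0, 289.0]]
board 472.5 [[230.8000030517578, 257.8999938964844], [290.8999938964844, 256.79998779296875], [291.20001220703125, 267.8999938964844], [231.0, 269.1000061035156]]
board 183.0 [[195.0, 283.0], [195.0, 245.0], [212.0, 245.0], [212.0, 283.0]]
board 4385.0 [[222.0, 175.39999389648438], [292.79998779296875, 169.1999969482422], [299.8999938964844, 249.6999969482422], [229.1999969482422, 256.0]]
board 1822.0 [[195.0, 150.0], [294.0, 150.0], [294.0, 231.0], [195.0, 231.0]]
stand 3043.5 [[193.8000030517578, 169.3000030517578], [279.3999938964844, 160.3000030517578], [290.6000061035156, 266.8999938964844], [205.0, 275.8999938964844]]
tag 273.0 [[243.0, 231.6999969482422], [256.3999938964844, 230.5], [258.5, 253.10000610351562], [245.0, 254.39999389648438]]
```

```bash
python3 -m jog '[[[0,0,0],[0,-0.005,0.001],-1],[[0,0,0],[0,-0.004,0.001],-1],[[0,0,0],[0,0,0],-1]]'
python3 -m jog '[[[0,0,0],[0,-0.003,0.001],-1],[[0,0,0],[0,0,0],-1]]'
python3 -m jog '[[[0,0,0],[0,-0.002,0],-1],[[0,0,0],[0,0,0],-1]]'
```

```text
clock: 37.15
eef_pos: [550.7, -54.6, 115.8]
tcp_rot: [1.782, 0.001, -3.041]
contact_force: [0.1, -0.7, -3.4]
opening: 0.11
grasp_force: 99.5
clock: 37.35
eef_pos: [550.8, -54.2, 113.0]
tcp_rot: [1.781, 0.001, -3.041]
contact_force: [1.5, 0.5, -1.2]
opening: 0.113
grasp_force: 99.5
clock: 37.55
eef_pos: [550.8, -54.6, 111.4]
tcp_rot: [1.78, 0.001, -3.041]
contact_force: [0.6, 0.5, 1.8]
opening: 0.111
grasp_force: 99.7
```

The board is touching the stand (force reversed). Open gradually so the lower finger sets the edge down, then withdraw horizontally.

```bash
python3 -m jog '[[[0,0,0],[0,0,0],-0.7],[[0,0,0],[0,0,0],-0.55],[[0,0,0],[0,0,0],-0.4],[[0,0,0],[0,0,0],-0.2],[[0,0,0],[0,0,0],0],[[0,0,0],[0,0,0],0.2],[[0,0,0],[0,0,0],0.4],[[0,0,0],[0,0,0],0.6],[[0,0,0],[0,0,0],0.8],[[0,0,0],[0,0,0],1],[[0,0,0],[0,0,0],1],[[0,0,0],[0,0,0],1]]'
python3 -m jog '[[[0,0,0],[0,-0.003,-0.008],1],[[0,0,0],[0,-0.003,-0.01],1],[[0,0,0],[0,-0.003,-0.015],1],[[0,0,0],[0,-0.004,-0.02],1],[[0,0,0],[0,-0.004,-0.02],1],[[0,0,0],[0,0,-0.03],1],[[0,0,0],[0,0.02,-0.03],1],[[0,0,0],[0,0.04,-0.01],1],[[0,0,0],[0,0.04,0],1],[[0,0,0],[0,0.04,0],1],[[0,0,0],[0,0.03,0],1],[[0,0,0],[0,0,0],1]]'
python3 - <<'E'
from h import *
s=r.sense();print(s['qpos'].round(2))
t=r.grab_frame('top')[:,:,::-1];cv2.imwrite('pics/t14.png',t);cv2.imwrite('pics/s14.png',r.grab_frame('side')[:,:,::-1])
h=cv2.cvtColor(t,cv2.COLOR_BGR2HSV)
for n,lo,hi,z in(('board',(10,50,150),(25,140,255),92),('stand',(5,130,80),(15,220,200),80),('tag',(0,0,150),(180,50,255),92)):
    m=cv2.inRange(h,lo,hi); m[:,300:]=0;m[:,:190]=0;m[290:]=0;m[:150]=0
    for c in cv2.findContours(m,0,1)[0]:
        if cv2.contourArea(c)>100:
            b=cv2.boxPoints(cv2.minAreaRect(c));print(n,cv2.contourArea(c),b.round(1).tolist(),np.array([onz('top',p,z)[:2] for p in b]).round().tolist())
E
```

```text
clock: 38.75
eef_pos: [550.8, -54.7, 110.9]
tcp_rot: [1.782, 0.001, -3.041]
contact_force: [0.0, -0.3, -0.7]
opening: 0.999
grasp_force: 0.0
clock: 39.95
eef_pos: [562.0, -163.2, 294.6]
tcp_rot: [1.786, 0.006, -3.041]
contact_force: [0.4, 0.2, 0.2]
opening: 0.998
grasp_force: 0.0
[-0.7   0.79  1.38  0.87  2.05 -2.44]
board 837.5 [[231.3000030517578, 260.0], [296.5, 253.39999389648438], [299.8999938964844, 286.5], [234.60000610351562, 293.0]] [[434.0, 58.0], [450.0, -107.0], [369.0, -115.0], [353.0, 49.0]]
board 658.0 [[170.6999969482422, 251.39999389648438], [200.8000030517578, 233.60000610351562], [224.89999389648438, 274.6000061035156], [194.89999389648438, 292.29998779296875]] [[456.0, 210.0], [500.0, 135.0], [398.0, 73.0], [355.0, 148.0]]
board 7653.5 [[190.0, 150.0], [299.0, 150.0], [299.0, 255.0], [190.0, 255.0]] [[717.0, 167.0], [718.0, -118.0], [446.0, -114.0], [447.0, 162.0]]
stand 3075.0 [[193.8000030517578, 169.3000030517578], [279.5, 160.3000030517578], [290.70001220703125, 266.8999938964844], [205.0, 275.8999938964844]] [[668.0, 158.0], [692.0, -67.0], [416.0, -93.0], [394.0, 125.0]]
tag 271.0 [[244.39999389648438, 231.60000610351562], [258.0, 230.10000610351562], [260.5, 252.1999969482422], [246.89999389648438, 253.6999969482422]] [[505.0, 25.0], [509.0, -10.0], [454.0, -16.0], [450.0, 18.0]]
```

The tag centre is at about (479,4) at z 92, board centre about (551,-9), square and flat. Tool back to pointing down on the -y side, to push it back about 56 mm.

```bash
python3 -m jog '[[[0,0,0.145],[0,0,0],1],[[0,0,0.145],[0,0,0],1],[[0,0,0.145],[0,0,0],1],[[0,0,0.145],[0,0,0],1],[[0,0,0.145],[0,0,0],1],[[0,0,0.145],[0,0,0],1],[[0,0,0.145],[0,0,0],1],[[0,0,0.145],[0,0,0],1],[[0,0,0.145],[0,0,0],1],[[0,0,0.145],[0,0,0],1],[[0,0,0.121],[0,0,0],1],[[0,0,0],[0,0,0],1]]'
python3 -m jog '[[[0,-0.136,0],[0,0,0],1],[[0,-0.136,0],[0,0,0],1],[[0,-0.136,0],[0,0,0],1],[[0,-0.136,0],[0,0,0],1],[[0,-0.136,0],[0,0,0],1],[[0,-0.136,0],[0,0,0],1],[[0,-0.136,0],[0,0,0],1],[[0,-0.136,0],[0,0,0],1],[[0,-0.136,0],[0,0,0],1],[[0,-0.137,0],[0,0,0],1],[[0,0,0],[0,0,0],1],[[0,0,0],[0,0,0],1]]'
python3 - <<'E'
from h import *
dn(561,-122,65,1.67)
t=r.grab_frame('top')[:,:,::-1];cv2.imwrite('pics/t15.png',t)
E
```

```text
clock: 41.25
eef_pos: [561.2, -162.5, 288.7]
tcp_rot: [-3.128, -1.361, 1.657]
contact_force: [0.1, 0.0, -0.9]
opening: 1.002
grasp_force: 0.0
clock: 42.45
eef_pos: [561.3, -161.1, 289.9]
tcp_rot: [-3.141, -0.002, 1.676]
contact_force: [1.1, 0.4, -0.9]
opening: 1.001
grasp_force: 0.0
t 42.45 turn [-0.    -0.002  0.006] shift [ 39.    3.6 224.9]
```

```bash
python3 -m jog '[[[0,0,0.006],[0.01,0.001,0.03],1],[[0,0,0],[0.012,0.002,0.04],1],[[0,0,0],[0.012,0,0.04],1],[[0,0,0],[0,0,0.04],1],[[0,0,0],[0,0,0.03],1],[[0,0,0],[0,0,0.02],1],[[0,0,0],[0,0,0.015],1],[[0,0,0],[0,0,0.01],1],[[0,0,0],[0,0,0],1],[[0,0,0],[0,0,0],1]]'
python3 -m jog '[[[0,0,0],[0.01,0,0],1],[[0,0,0],[0.01,0,0],1],[[0,0,0],[0.008,0,0],1],[[0,0,0],[0.006,0,0],1],[[0,0,0],[0.006,0,0],1],[[0,0,0],[0.006,0,0],1],[[0,0,0],[0,0,0],1]]'
python3 - <<'E'
from h import *
dn(552,-38,65,1.67)
E
```

```text
clock: 43.5
eef_pos: [561.8, -128.5, 65.8]
tcp_rot: [3.14, 0.001, 1.665]
contact_force: [-0.3, -0.7, 0.6]
opening: 1.001
grasp_force: 0.0
clock: 44.2
eef_pos: [556.9, -81.4, 65.3]
tcp_rot: [3.141, 0.001, 1.666]
contact_force: [0.1, 0.5, -1.1]
opening: 0.998
grasp_force: 0.0
t 44.2 turn [ 0.001  0.001 -0.004] shift [43.6 -0.6  0.3]
```

```bash
python3 -m jog '[[[0,0,0],[0.006,0,0],1],[[0,0,0],[0.006,0,0],1],[[0,0,0],[0.006,0,0],1],[[0,0,0],[0.006,0,0],1],[[0,0,0],[0.006,0,0],1],[[0,0,0],[0.006,0,0],1],[[0,0,0],[0.004,0,0],1],[[0,0,0],[0.003,0,0],1],[[0,0,0],[0,0,0],1]]'
python3 -m jog '[[[0,0,0],[-0.01,0,0],1],[[0,0,0],[-0.02,0,-0.02],1],[[0,0,0],[-0.03,0,-0.04],1],[[0,0,0],[-0.04,0,-0.045],1],[[0,0,0],[-0.045,0,-0.02],1],[[0,0,0],[-0.045,0,0],1],[[0,0,0],[-0.045,0,0],1],[[0,0,0],[0,-0.045,0],1],[[0,0,0],[0,-0.045,0],1],[[0,0,0],[0,-0.045,0],1],[[0,0,0],[0,-0.02,0],1],[[0,0,0],[0,0,0],1]]'
python3 - <<'E'
from h import *
s=r.sense();print(s['qpos'].round(2))
t=r.grab_frame('top')[:,:,::-1];d=r.grab_frame('side')[:,:,::-1];cv2.imwrite('pics/t16.png',t);cv2.imwrite('pics/s16.png',d)
h=cv2.cvtColor(t,cv2.COLOR_BGR2HSV);m=cv2.inRange(h,(0,0,150),(180,50,255)); m[:,295:]=0;m[:,:190]=0;m[280:]=0;m[:150]=0
for c in cv2.findContours(m,0,1)[0]:
    if cv2.contourArea(c)>100:
        b=cv2.boxPoints(cv2.minAreaRect(c));p=np.array([onz('top',q,92)[:2] for q in b]);print(b.mean(0),p.mean(0).round(1),p.round().tolist())
C=np.zeros((560,800,3),np.uint8);C[:540,:400]=cv2.resize(t[155:290,190:290],(400,540));C[:360,405:]=cv2.resize(d[140:255,170:296],(395,360))
cv2.imwrite('pics/c16.png',C)
E
```

```text
clock: 45.1
eef_pos: [552.7, -38.9, 65.1]
tcp_rot: [3.141, 0.001, 1.666]
contact_force: [0.8, -0.2, 0.2]
opening: 0.999
grasp_force: 0.0
clock: 46.3
eef_pos: [417.2, -281.6, 182.5]
tcp_rot: [-3.141, 0.0, 1.663]
contact_force: [0.0, -0.7, 0.2]
opening: 1.001
grasp_force: 0.0
[-0.6   0.21  1.93 -0.    0.99 -0.69]
[230.6235  243.60588] [475.3  59.6] [[503.0, 80.0], [505.0, 44.0], [448.0, 39.0], [445.0, 75.0]]
```

The tag moved to (475,60), so the board centre is about (547,47) against the stand's about (539,46). Now I move aside and measure the reader.

```bash
python3 -m jog '[[[0,0,0],[0.045,0,-0.01],1],[[0,0,0],[0.045,0,-0.02],1],[[0,0,0],[0.045,0,-0.02],1],[[0,0,0],[0.045,0,-0.02],1],[[0,0,0],[0.02,0,0],1],[[0,0,0],[0,0,0],1]]'
python3 - <<'E'
from h import *
t=r.grab_frame('top')[:,:,::-1];d=r.grab_frame('side')[:,:,::-1];cv2.imwrite('pics/t17.png',t);cv2.imwrite('pics/s17.png',d)
def rects(im,lo,hi,box,n,mn=60):
    h=cv2.cvtColor(im,cv2.COLOR_BGR2HSV);m=cv2.inRange(h,lo,hi);M=np.zeros_like(m);a,b,c,e=box;M[b:e,a:c]=m[b:e,a:c]
    for c in cv2.findContours(M,0,1)[0]:
        if cv2.contourArea(c)>mn:
            R=cv2.minAreaRect(c);print(n,cv2.contourArea(c),'c',np.round(R[0],1),'sz',np.round(R[1],1),'ang',round(R[2],1),cv2.boxPoints(R).round(1).tolist())
for nm,im in(('now',t),('t0',cv2.imread('pics/top0.png'))):
    rects(im,(0,0,75),(180,60,180),(335,185,385,268),nm+' body')
    rects(im,(0,0,0),(180,255,66),(325,180,390,275),nm+' dark')
    rects(im,(0,0,165),(180,60,255),(295,180,330,230),nm+' tag')
for nm,im in(('now',d),('t0',cv2.imread('pics/side0.png'))):
    rects(im,(0,0,75),(180,60,200),(170,270,262,325),nm+' sbody')
    rects(im,(0,0,0),(180,255,66),(160,260,290,335),nm+' sdark')
E
```

```text
clock: 47.0
eef_pos: [402.5, -79.8, 253.4]
tcp_rot: [3.139, 0.001, 1.67]
contact_force: [0.7, -0.6, 0.6]
opening: 0.999
grasp_force: 0.0
now body 636.5 c [361.7 234.1] sz [15.4 45.6] ang 7.1 [[351.29998779296875, 255.8000030517578], [356.8999938964844, 210.5], [372.20001220703125, 212.39999389648438], [366.5, 257.70001220703125]]
now dark 1443.5 c [355.  226.4] sz [34.1 70.1] ang 7.4 [[333.5, 258.8999938964844], [342.6000061035156, 189.39999389648438], [376.3999938964844, 193.8000030517578], [367.29998779296875, 263.29998779296875]]
now tag 431.0 c [312.2 204.7] sz [15.6 31.1] ang 3.4 [[303.5, 219.6999969482422], [305.29998779296875, 188.6999969482422], [320.79998779296875, 189.60000610351562], [319.0, 220.60000610351562]]
t0 body 635.5 c [361.7 234.1] sz [15.4 45.6] ang 7.1 [[351.29998779296875, 255.8000030517578], [356.8999938964844, 210.5], [372.20001220703125, 212.39999389648438], [366.5, 257.70001220703125]]
t0 dark 1444.5 c [355.  226.2] sz [34.1 70.1] ang 7.4 [[333.6000061035156, 258.79998779296875], [342.6000061035156, 189.3000030517578], [376.3999938964844, 193.6999969482422
[... 305 characters left out ...]
.79998779296875], [181.60000610351562, 282.20001220703125], [240.39999389648438, 286.0], [239.3000030517578, 303.5]]
now sdark 1769.0 c [220.9 301.9] sz [96.  35.6] ang 4.4 [[171.6999969482422, 316.0], [174.39999389648438, 280.5], [270.20001220703125, 287.8999938964844], [267.3999938964844, 323.29998779296875]]
t0 sbody 856.5 c [210.5 292.8] sz [58.6 16.2] ang 5.4 [[180.5, 298.1000061035156], [182.0, 282.0], [240.39999389648438, 287.3999938964844], [238.89999389648438, 303.6000061035156]]
t0 sdark 1948.5 c [220.9 302.4] sz [96.2 36.3] ang 4.1 [[171.60000610351562, 317.1000061035156], [174.1999969482422, 280.8999938964844], [270.20001220703125, 287.70001220703125], [267.6000061035156, 324.0]]
```

The reader is where it was. Compute the grasp.

Run:
```python
from h import *
P3=lambda u,v,z:onz('top',(u,v),z)
a=(P3(351.3,255.8,41)+P3(366.5,257.7,41))/2;b=(P3(356.9,210.5,41)+P3(372.2,212.4,41))/2
d=(b-a)/np.linalg.norm(b-a);yaw=np.arctan2(d[1],d[0]);o=(a+b)/2+14.5*d
print('reader',o.round(1),yaw.round(3),np.linalg.norm(b-a))
# height check: tail end top edge corners, two views
print(tri((366.5,257.7),(180.5,290)),tri((351.3,255.8),(181.8,282.2)))
pc=np.array([P3(*q,5) for q in((333.5,258.9),(342.6,189.4),(376.4,193.8),(367.3,263.3))]);e=pc[1]-pc[0];print('pad',pc.mean(0).round(1),np.arctan2(e[1],e[0]).round(3))
tg=P3(312.2,204.7,4);print('tag',tg.round(1))
dn(o[0],o[1],120,yaw)
```

```text
reader [ 512.8 -293.3   41. ] -0.161 122.92517367996513
(array([ 437. , -297.6,   52.6]), array([0.3 , 0.33])) (array([ 437.7, -261.2,   40. ]), array([0.98, 1.03]))
pad [ 520.4 -284.1    5. ] -0.159
tag [ 580.3 -164.9    4. ]
t 47.1 turn [ 0.002 -0.     1.829] shift [143.1 190.9 132.6]
```

```bash
python3 -m jog '[[[0,0,0.14],[0,0,0],1],[[0,0,0.14],[0,0,0],1],[[0,0,0.14],[0,0,0],1],[[0,0,0.14],[0,0,0],1],[[0,0,0.14],[0,0,0],1],[[0,0,0.14],[0,0,0],1],[[0,0,0.14],[0,0,0],1],[[0,0,0.14],[0,0,0],1],[[0,0,0.14],[0,0,0],1],[[0,0,0.14],[0,0,0],1],[[0,0,0.14],[0,0,0],1],[[0,0,0.14],[0,0,0],1]]'
python3 -m jog '[[[0,0,0.08],[0,0,0],1],[[0,0,0.069],[0.01,0.015,0.01],1],[[0,0,0],[0.023,0.03,0.02],1],[[0,0,0],[0.026,0.035,0.022],1],[[0,0,0],[0.026,0.035,0.022],1],[[0,0,0],[0.026,0.035,0.022],1],[[0,0,0],[0.022,0.03,0.02],1],[[0,0,0],[0.01,0.011,0.014],1],[[0,0,0],[0,0,0],1],[[0,0,0],[0,0,0],1]]'
python3 - <<'E'
from h import *
s=r.sense();print(s['qpos'].round(2));dn(512.8,-293.3,12,-.161)
E
```

```text
clock: 48.3
eef_pos: [401.6, -83.3, 252.0]
tcp_rot: [3.141, -0.0, -0.021]
contact_force: [-0.7, -0.3, 0.3]
opening: 1.002
grasp_force: 0.0
clock: 49.3
eef_pos: [511.6, -293.9, 121.8]
tcp_rot: [-3.142, 0.001, -0.165]
contact_force: [-0.0, -0.1, -0.3]
opening: 1.002
grasp_force: 0.0
[-0.52  0.42  1.8  -0.    0.93  1.21]
t 49.3 turn [-0.     0.001 -0.004] shift [  1.1  -0.8 109.8]
```

```bash
python3 -m jog '[[[0,0,-0.004],[0.001,-0.001,0.02],1],[[0,0,0],[0,0,0.025],1],[[0,0,0],[0,0,0.025],1],[[0,0,0],[0,0,0.02],1],[[0,0,0],[0,0,0.01],1],[[0,0,0],[0,0,0.006],1],[[0,0,0],[0,0,0],1],[[0,0,0],[0,0,0],1]]'
python3 -m jog '[[[0,0,0],[0,0,0],0.3],[[0,0,0],[0,0,0],0],[[0,0,0],[0,0,0],-0.2],[[0,0,0],[0,0,0],-1],[[0,0,0],[0,0,0],-1],[[0,0,0],[0,0,0],-1],[[0,0,0],[0,0,0],-1]]' 45
python3 -m jog '[[[0,0,0],[0,0,-0.01],-1],[[0,0,0],[0,0,-0.03],-1],[[0,0,0],[0,0,-0.04],-1],[[0,0,0],[0,0,-0.045],-1],[[0,0,0],[0,0,-0.045],-1],[[0,0,0],[0,0,-0.035],-1],[[0,0,0],[0,0,-0.01],-1],[[0,0,0],[0,0,0],-1],[[0,0,0],[0,0,0],-1]]'
```

```text
clock: 50.1
eef_pos: [514.2, -292.8, 17.8]
tcp_rot: [3.14, -0.002, -0.159]
contact_force: [0.3, 0.0, -0.7]
opening: 0.998
grasp_force: 0.0
clock: 50.8
eef_pos: [514.0, -292.8, 17.5]
tcp_rot: [3.141, -0.002, -0.159]
contact_force: [-0.9, 0.3, 5.6]
opening: 0.479
grasp_force: 45.3
clock: 51.7
eef_pos: [512.6, -291.8, 230.3]
tcp_rot: [-3.142, 0.001, -0.159]
contact_force: [-0.3, -0.3, -1.6]
opening: 0.483
grasp_force: 46.2
```

The reader is held at its middle. Over to the board tag: window to (475,60) at about 100 mm above.

```bash
python3 -m jog '[[[0,0,0],[-0.01,-0.02,0],-1],[[0,0,0],[-0.015,-0.034,0],-1],[[0,0,0],[-0.018,-0.04,0],-1],[[0,0,0],[-0.018,-0.04,0],-1],[[0,0,0],[-0.018,-0.04,0],-1],[[0,0,0],[-0.018,-0.04,0.003],-1],[[0,0,0],[-0.018,-0.04,0.005],-1],[[0,0,0],[-0.016,-0.035,0.005],-1],[[0,0,0],[-0.014,-0.03,0.005],-1],[[0,0,0],[-0.008,-0.015,0.005],-1],[[0,0,0],[-0.003,-0.007,0.003],-1],[[0,0,0],[0,0,0],-1]]'
python3 - <<'E'
from h import *
s=r.sense();print(s['qpos'].round(2));R=Ro.from_euler('xyz',s['tcp_rot']).as_matrix()
w=s['eef_pos']+R@[63,0,10.5];print('window',w.round(1))
dn(413.1,69.7,202.5,-.159)
t=r.grab_frame('top')[:,:,::-1];d=r.grab_frame('side')[:,:,::-1];cv2.imwrite('pics/t18.png',t);cv2.imwrite('pics/s18.png',d)
print('nose front exp px',proj('top',[s['eef_pos']+R@[85,0,-27]]).round(1),proj('side',[w]).round(1),proj('side',[[475.3,59.6,92]]).round(1))
C=np.zeros((500,800,3),np.uint8);C[:500,:400]=cv2.resize(t[150:280,190:294],(400,500));C[:500,405:795]=cv2.resize(d[80:240,160:285],(390,500))
cv2.imwrite('pics/c18.png',C)
E
```

```text
clock: 52.9
eef_pos: [412.4, 69.3, 203.8]
tcp_rot: [3.14, 0.002, -0.158]
contact_force: [-0.5, -0.3, -0.5]
opening: 0.48
grasp_force: 46.2
[ 0.16  0.05  2.07 -0.    1.02  1.89]
window [474.5  59.4 193.2]
t 52.9 turn [0.002 0.002 0.001] shift [ 0.7 -0.5  1.3]
nose front exp px [[228.4 236.1]] [[204.  155.3]] [[206.2 188.4]]
```

View pics/c18.png

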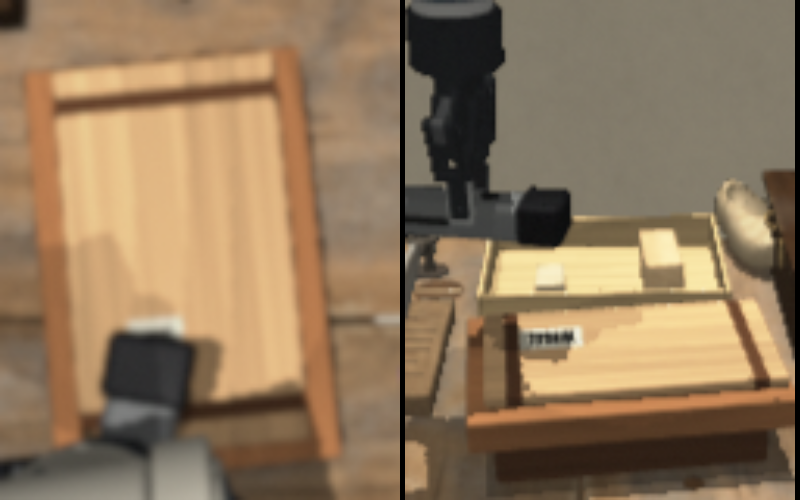

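The board lies tag up, flat and central on the stand; the nose is at (545,240) in the side view and the tag at (550,337), as computed. Hold for two seconds.

```bash
python3 -m jog '[[[0,0,0],[0,0,0],-1],[[0,0,0],[0,0,0],-1],[[0,0,0],[0,0,0],-1],[[0,0,0],[0,0,0],-1],[[0,0,0],[0,0,0],-1],[[0,0,0],[0,0,0],-1],[[0,0,0],[0,0,0],-1],[[0,0,0],[0,0,0],-1],[[0,0,0],[0,0,0],-1],[[0,0,0],[0,0,0],-1],[[0,0,0],[0,0,0],-1],[[0,0,0],[0,0,0],-1]]'
python3 -m jog '[[[0,0,0],[0,0,0],-1],[[0,0,0],[0,0,0],-1],[[0,0,0],[0,0,0],-1],[[0,0,0],[0,0,0],-1],[[0,0,0],[0,0,0],-1],[[0,0,0],[0,0,0],-1],[[0,0,0],[0,0,0],-1],[[0,0,0],[0,0,0],-1],[[0,0,0],[0,0,0],-1],[[0,0,0],[0,0,0],-1],[[0,0,0],[0,0,0],-1],[[0,0,0],[0,0,0],-1]]'
python3 - <<'E'
from h import *
s=r.sense();print(s['qvel'].round(3))
dn(580.3-62.2,-164.9+10,203,-.159)
E
```

```text
clock: 54.2
eef_pos: [413.5, 69.0, 205.3]
tcp_rot: [3.141, -0.001, -0.159]
contact_force: [-0.4, -0.4, -1.5]
opening: 0.48
grasp_force: 46.2
clock: 55.4
eef_pos: [413.5, 69.0, 205.3]
tcp_rot: [3.141, -0.001, -0.159]
contact_force: [-0.4, 0.3, -1.0]
opening: 0.481
grasp_force: 46.2
[-0.001 -0.001  0.001 -0.002  0.001  0.   ]
t 55.4 turn [ 0.001 -0.001 -0.   ] shift [138.7 204.6   2.3]
```

```bash
python3 -m jog '[[[0,0,0],[0.01,0.015,0],-1],[[0,0,0],[0.02,0.03,0],-1],[[0,0,0],[0.026,0.038,0],-1],[[0,0,0],[0.026,0.038,0],-1],[[0,0,0],[0.026,0.038,0],-1],[[0,0,0],[0.02,0.03,0.005],-1],[[0,0,0],[0.01,0.0156,0.015],-1],[[0,0,0],[0,0,0.025],-1],[[0,0,0],[0,0,0.025],-1],[[0,0,0],[0,0,0.015],-1],[[0,0,0],[0,0,0.005],-1],[[0,0,0],[0,0,0],-1]]'
python3 - <<'E'
from h import *
s=r.sense();R=Ro.from_euler('xyz',s['tcp_rot']).as_matrix()
print('window',(s['eef_pos']+R@[63,0,10.5]).round(1));dn(580.3-62.2,-164.9+10,114.5,-.159)
E
```

```text
clock: 56.6
eef_pos: [517.1, -154.8, 115.1]
tcp_rot: [3.141, 0.0, -0.159]
contact_force: [-0.5, -0.3, -0.9]
opening: 0.479
grasp_force: 46.2
window [ 579.3 -164.8  104.6]
t 56.6 turn [ 0.001  0.    -0.   ] shift [ 1.  -0.1  0.6]
```

```bash
python3 -m jog '[[[0,0,0],[0,0,0],-1],[[0,0,0],[0,0,0],-1],[[0,0,0],[0,0,0],-1],[[0,0,0],[0,0,0],-1],[[0,0,0],[0,0,0],-1],[[0,0,0],[0,0,0],-1],[[0,0,0],[0,0,0],-1],[[0,0,0],[0,0,0],-1],[[0,0,0],[0,0,0],-1],[[0,0,0],[0,0,0],-1],[[0,0,0],[0,0,0],-1],[[0,0,0],[0,0,0],-1]]'
python3 -m jog '[[[0,0,0],[0,0,0],-1],[[0,0,0],[0,0,0],-1],[[0,0,0],[0,0,0],-1],[[0,0,0],[0,0,0],-1],[[0,0,0],[0,0,0],-1],[[0,0,0],[0,0,0],-1],[[0,0,0],[0,0,0],-1],[[0,0,0],[0,0,0],-1],[[0,0,0],[0,0,0],-1],[[0,0,0],[0,0,0],-1],[[0,0,0],[0,0,0],-1],[[0,0,0],[0,0,0],-1]]'
python3 - <<'E'
from h import *
dn(520.5,-284.5,60,-.159)
E
```

```text
clock: 57.8
eef_pos: [517.4, -154.9, 115.6]
tcp_rot: [3.141, -0.001, -0.159]
contact_force: [0.1, -0.3, -1.6]
opening: 0.48
grasp_force: 46.2
clock: 59.0
eef_pos: [517.4, -154.9, 115.7]
tcp_rot: [3.141, -0.001, -0.159]
contact_force: [0.6, -0.5, -1.1]
opening: 0.482
grasp_force: 46.2
t 59.0 turn [ 0.001 -0.001 -0.   ] shift [ 23.6 127.4  55.7]
```

Both tags have been read. Return the reader to the middle of the pad.

```bash
python3 -m jog '[[[0,0,0],[0.003,0.017,0],-1],[[0,0,0],[0.005,0.03,0],-1],[[0,0,0],[0.006,0.032,0],-1],[[0,0,0],[0.005,0.028,0.01],-1],[[0,0,0],[0.004,0.016,0.02],-1],[[0,0,0],[0.001,0.004,0.02],-1],[[0,0,0],[0,0,0.02],-1],[[0,0,0],[0,0,0.015],-1],[[0,0,0],[0,0,0.007],-1],[[0,0,0],[0,0,0.003],-1],[[0,0,0],[0,0,0],-1],[[0,0,0],[0,0,0],-1]]'
python3 -m jog '[[[0,0,0],[0,0,0.001],-1],[[0,0,0],[0,0,0.001],-1],[[0,0,0],[0,0,0],-1]]'
```

```text
clock: 60.2
eef_pos: [521.7, -284.3, 21.5]
tcp_rot: [3.14, -0.002, -0.159]
contact_force: [-0.1, -0.3, -1.2]
opening: 0.478
grasp_force: 46.2
clock: 60.5
eef_pos: [521.2, -284.2, 19.0]
tcp_rot: [3.141, -0.001, -0.159]
contact_force: [-0.7, 0.5, -2.1]
opening: 0.479
grasp_force: 46.2
```

```bash
python3 -m jog '[[[0,0,0],[0,0,0.001],-1],[[0,0,0],[0,0,0],-0.02],[[0,0,0],[0,0,0],0.2],[[0,0,0],[0,0,0],0.5],[[0,0,0],[0,0,0],0.8],[[0,0,0],[0,0,0],0.8],[[0,0,0],[0,0,-0.02],0.8],[[0,0,0],[0,0,-0.03],0.8],[[0,0,0],[0,0,-0.04],0.8],[[0,0,0],[0,0,-0.045],0.8],[[0,0,0],[0,0,-0.045],0.8],[[0,0,0],[-0.02,-0.02,-0.04],0.8]]'
python3 -m jog '[[[0,0,0],[-0.03,-0.035,0],0.8],[[0,0,0],[-0.03,-0.035,0],0.8],[[0,0,0],[-0.03,-0.035,0],0.8],[[0,0,0],[-0.02,-0.03,0],0.8],[[0,0,0],[-0.01,-0.03,0],0.8],[[0,0,0],[0,-0.03,0],0.8],[[0,0,0],[0,0,0],0.8],[[0,0,0],[0,0,0],0.8],[[0,0,0],[0,0,0],0.8],[[0,0,0],[0,0,0],0.8]]'
python3 - <<'E'
from h import *
t=r.grab_frame('top')[:,:,::-1];d=r.grab_frame('side')[:,:,::-1];cv2.imwrite('pics/t20.png',t);cv2.imwrite('pics/s20.png',d)
def rect(im,lo,hi,box):
    h=cv2.cvtColor(im,cv2.COLOR_BGR2HSV);m=cv2.inRange(h,lo,hi);M=np.zeros_like(m);a,b,c,e=box;M[b:e,a:c]=m[b:e,a:c]
    c=max(cv2.findContours(M,0,1)[0],key=cv2.contourArea);return cv2.minAreaRect(c)
print('body',rect(t,(0,0,75),(180,60,180),(335,185,385,268)));print('dark',rect(t,(0,0,0),(180,255,66),(325,180,390,275)))
g=rect(t,(0,0,150),(180,50,255),(195,150,290,280));print('tag',g,onz('top',g[0],92).round(1))
B=rect(t,(0,0,75),(180,60,180),(335,185,385,268));print('body xy',onz('top',B[0],41).round(1))
q=cv2.imread('pics/t5.png');D=cv2.absdiff(t,q).max(2)
print('tray diff vs t5, far half',(D[175:235,85:172]>40).sum(), 'side tray diff',(cv2.absdiff(d,cv2.imread('pics/s5.png')).max(2)[150:178,184:260]>40).sum())
print(r.sense()['clock'])
E
```

```text
clock: 61.7
eef_pos: [505.9, -262.7, 240.4]
tcp_rot: [3.139, -0.005, -0.16]
contact_force: [0.0, 0.4, 0.4]
opening: 0.898
grasp_force: 0.0
clock: 62.7
eef_pos: [416.7, -50.3, 237.4]
tcp_rot: [3.141, -0.001, -0.16]
contact_force: [-0.1, -0.6, -0.2]
opening: 0.903
grasp_force: 0.0
body ((357.83367919921875, 231.41403198242188), (15.516523361206055, 45.52579879760742), 7.352379322052002)
dark ((354.8384704589844, 226.2923126220703), (34.233585357666016, 70.32769012451172), 7.125016689300537)
tag ((231.0, 244.0), (22.0, 14.0), 90.0) [474.2  58.6  92. ]
body xy [ 505.2 -280.6   41. ]
tray diff vs t5, far half 331 side tray diff 145
62.8
```

The reader is centred on the pad (519,-283 against 520,-284), the board tag is in place, and the items are in the tray. Handing in.

```bash
python3 -c "
from rig import r
print(r.sign_off())"
```

```text
the job is handed in; nothing more can be done
None
```

The job is handed in at about 63 s of the 192 s allowed, and the camera checks all look right, but sign-off returned no verdict: billet and wedge are in the tray (no brush was present), the board is turned tag up in the middle of its stand, both tags were read for over 2 s, and the reader is back on its pad.

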